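# Dock the carrier plate, screw the clamp down and pin it

## Robot

A 6-joint arm with a two-finger parallel gripper is mounted at the origin on a cart in front of the work surface, level with it; the furniture and walls round the work are solid. World frame = base frame: x ahead of the robot, y to its left, z up, the work surface at z = 0. Lengths are in mm, angles in rad, forces in N, time in s.
With the tool pointing down it reaches from about 250 to 725 mm from the base axis. Payload 9.7 kg.
Tool frame: the origin (TCP) lies on the centre line of the jaws, within the pads' length; the fingertips stand 25 mm ahead of it and the grasp point (between the pads) lies 6 mm ahead of it (r.tips_ahead is the distance from the TCP to the fingertips, in mm); z points along the fingers, y is the line along which they close (so a half turn about z gives the same grasp; the last joint's range is limited). The gripper opens to 85 mm and grips with 20 to 120 N. Pads are 22 mm wide; open, the fingers measure 114 mm over their backs; the gripper's body (76 mm by 85 mm) begins 54 mm behind the grasp point. The pads swing forward as they close: fully open they stand 13 mm farther back than shut.
Start: joints at [1.287, 0.087, 0.176, 1.66, 0, 1.571], TCP at [154, 527.997, 228.884] pointing down, gripper open.
Joint ranges: [-3.13, 3.13], [-0.85, 1.81], [-1.15, 1.24], [-2.2, 2.28], [-1.44, 1.52], [-3.14, 3.14]. Speed limits (rad/s): [2.22, 2.22, 2.57, 3.14, 3.14, 3.14].

## Interface

Orientations are given as a unit quaternion [x, y, z, w].
In Python, from bench import observe, viewer, workorder, r gives the robot as it stands.
- The arm moves only by the tool step_arm, never from a script. Its argument "commands" is a list of rows, each a list of 2 entries, a list of its own where there are three numbers: the shift along the tool's x, y, z in m, then the turn, a rotation vector about the tool's x, y, z in degrees. In form: [[[tx, ty, tz], [ax, ay, az]], ...]. A call has 1 to 12 rows; each row is the pose to reach, as a shift and turn from the pose commanded when the call began, along the tool's axes at that moment; what a row does not reach only later rows make up. A row lasts 1/8 s, in which the tool goes at most 62.5 mm and 10.7 degrees, less where a joint would pass 70% of its speed; a pose out of reach is approached as far as the arm can. A call with a gripper value outside its range is refused whole. "gripper" is the finger opening in m, from 0 to 0.0854, set as the call begins (left out, the last holds). The fingers move at their own pace and stop on an object; "grip_force" is the grip in N (left out, the last holds). Time passes only in rows, so rows that repeat a pose let the fingers close. It gives the time, the measured TCP pose, the force, the opening and the grip force at its end, in the units of the state.
- observe(): the state, without advancing time (a new reading comes with each control period).
- viewer.get_image(name): name is "side" or "top"; returns the picture (384x512x3 uint8, red, green, blue); there is no depth.
- viewer.camera_params(name): a dict with "fx", "fy", "cx", "cy" (pixels), "eye" and "attitude" of the camera in the world. Camera axes: x right, y down, z forward; pixel columns grow to the right and rows downward; lengths in mm; the calibration is good to about 2 mm. A picture is of the moment at which its call begins. camera_params takes no time and is no camera call.
- workorder.finish_job(): hands the job in; it is judged then, once.
The state is a dict: "time": time; "joint_pos": joint angles; "joint_vel": joint speeds; "joint_torque": joint torques, N m; "eef_pos": TCP position; "tool_rot": TCP orientation; "contact_force": force on the tool from outside, world axes, zero at the start; "moment": the same for the moment, N m; "finger_gap": finger opening in mm; "finger_force": force on a finger pad.
Only numpy, scipy, OpenCV 4.12 (cv2) and the standard library are available. Lean on these libraries where they do the work, as an engineer would, in place of code of your own. Each camera call takes 0.05 s, during which the arm holds its last target. There are 200 camera calls.

## Task

Slide the carrier plate, grip-bar end last, through the low tunnel of the docking clamp until it is fully home against the stop. Then turn the crank screw down, whole turns and clockwise, until its nose is in the plate's lock hole and its cross hole lines up with the holes in the two cheeks, and push the lock pin from its rest fully home through all three. Leave the plate, the screw and the pin like that, and do not shove or knock over the other things.

Things in the scene. Friction and masses are not known exactly. Their poses are not given: they have to be found in the camera images.
- clamp: Docking clamp, bright metal, fixed. Origin on the table under the screw's axis; its x axis points the way the carrier goes in, z up. A bridge beam (x -26..26, y -45..45 mm, z 15..31) crosses the lane. On it stand two cheeks (x -14..14, y -26..-17 and 17..26, top z 70), each with an 11 mm hole along y at x 0, z 56. The pin goes in from the -y side, along +y.
- lane_mouth (a point): Middle of the lane's mouth on the table (clamp x -73, y 0 mm), axes as the clamp. From here two 15 mm high flares narrow the lane from 78 mm to the 66 mm between the rails, which run straight from clamp x -50 to +45; the carrier has 3 mm to spare each side and 3 mm headroom.
- stop (a point): Middle of the stop bar's face on the table (clamp x +36, y 0 mm): 15 mm high, it ends the lane; the carrier's front end rests against it when home.
- bore_mouth (a point): Centre of the pin hole on the outer face of the clamp's -y cheek (clamp x 0, y -26, z 56 mm). Its axes are the clamp's: the pin goes in along +y.
- crank (a joint): Crank screw angle, rad, several turns. 0 = down, cross hole (11 mm, in a 22 mm square block between the cheeks) in line; +2 pi = one turn unscrewed, 10 mm higher. Clockwise from above lowers it (value falls). Starts 1.25 to 2.2 turns up; no stop at 0 (stops -0.9, 15.7). Friction 0.05 N m; stays where left. Half a turn off, the hole is 5 mm off height. Its nose clears the carrier above 0.8 turn.
- crank_post (a point): Top centre of the crank's grip: an upright black round post, 14 mm across, 34 mm tall, that spins freely on the crank arm, 32 mm from the screw's vertical axis (which passes through the clamp's origin). The arm's top is 34 mm below this point. Height 120 mm at crank 0, rising 10 mm a turn. At crank 0 it lies on the clamp's +y side of the axis, away from the pin's entry.
- carrier: Carrier plate, loose, bright, 164 x 60 x 12 mm, about 0.22 kg, lying flat. Origin: centre of its underside; x along its length, the front end (x +82 mm) goes in first. 20 mm lock hole at x +46. At x -64 stands a dark grip bar, 32 long (along x), 12 wide, from z 12 to 38 mm. Home: front end at the stop, so origin at clamp x -46, y 0 and the lock hole under the screw.
- lock_pin: Lock pin, loose, 50 g. Origin on its axis at the shoulder between shaft and handle; x towards the tip. Shaft 8 mm across, 58 mm long, tapered tip; handle a dark flat-sided block x -30..0, 14 wide (y), 20 high (z -10..10 mm). Starts level in the pin rest, its axis 34 mm above the table. Home: shoulder against the -y cheek, tip at clamp y +32 mm.
- pin_tip (a point): The tip of the lock pin, 58 mm from its shoulder, on its axis.
- pin_rest: The pin's rest, fixed: foot 100 x 40 x 5 mm, a pillar 12 mm wide and 24 high under the handle, and a fork (inner width 10, outer 18, 38 mm high) round the shaft 36 mm ahead of the shoulder. Axes as the pin, origin on the table below the pin's shoulder. The pin lifts straight up out of it.
- slim_collet: a bystander: pale slim collet holder on a dark-banded flange, 24 mm across, 42 mm tall; origin under its centre. It stays where it is.
- vial: a bystander: white sample vial with a ribbed green cap, 20 mm across, 48 mm tall; origin under its centre. It stays where it is.
- wax_tin: a bystander: low round pale tin, 60 mm across, 25 mm tall; origin under its centre. It stays where it is.
- tall_vial: a bystander: white sample vial with a white cap, 20 mm across, 54 mm tall; it stands behind the pin rest, at the handle end; origin under its centre. It stays where it is.
- ball_mount: a bystander: ball on a black foot with three prongs, 33 mm across, 50 mm tall; origin under its centre. It stays where it is.
- dropper: a bystander: amber dropper bottle, 33 mm across, 102 mm tall; origin under its centre. It stays where it is.
- vice: a bystander: small toolmaker's vice, 24 x 66 x 24 mm; origin under its centre. It stays where it is.
Not all that is in view belongs to the job. What is shaped like the pin_rest but red is not meant.

How it is judged:
By the outcome, as a careful person would: the job done as asked, in the order asked, and still so for the second after the job is handed in, with the robot touching nothing.
It also fails if it takes over 72 s, if anything falls off the work surface, if the arm or the gripper's body presses on something with over 40 N, if the wrist force passes 120 N, or if a joint passes its speed limit or range.

## Working session

There is one attempt and no reset: what is moved stays moved. The work goes in short steps, Python scripts to look and compute and a tool call to move; the robot and the scene stay as the last step left them, time stands still between calls to the robot, and variables do not carry over. Pictures are saved under pics/ and viewed, at most 10 in all, crops included, and the job is handed in when it is done.

Besides the shell and the picture viewer there is one more tool, called after "Request:" as name(argument=value, ...) on one line, values as JSON. step_arm: Moves the arm, as the interface text tells. Its arguments: {"type":"object","properties":{"commands":{"type":"array","items":{"type":"array"}},"gripper":{"type":"number"},"grip_force":{"type":"number"}},"required":["commands"]}

```bash
ls; mkdir -p pics; python3 - <<'E'
from bench import observe, viewer, workorder, r
import cv2, json
s=observe();print(s)
for n in("side","top"):
    im=viewer.get_image(n);cv2.imwrite(f"pics/{n}0.png",im[:,:,::-1]);print(n,viewer.camera_params(n))
E
```

```text
pics
{'time': 0.0, 'joint_pos': array([ 1.28698848e+00,  8.74678215e-02,  1.75154640e-01,  1.65980391e+00,
       -6.29013122e-05,  1.57083898e+00]), 'joint_vel': array([ 0.00031482,  0.00050173, -0.00028837, -0.00114798,  0.00063358,
       -0.0003821 ]), 'joint_torque': array([-1.42451468e-04, -5.20386529e+01,  4.64809048e+01,  1.60941010e-02,
       -2.54491238e-05,  3.62357014e-06]), 'eef_pos': array([153.9611955 , 527.77542205, 228.18933761]), 'tool_rot': array([ 1.41449218e-01,  9.89945292e-01, -6.58192897e-04, -6.22479565e-05]), 'contact_force': array([-0.35994107,  0.29407815, -0.67435458]), 'moment': array([ 0.0255966 , -0.00062746,  0.00869512]), 'finger_force': 0.0, 'finger_gap': 85.16803661795123}
side {'fx': 481.3222044849186, 'fy': 481.3222044849186, 'cx': 257.72806340778, 'cy': 191.24290480048404, 'eye': array([  -11.48845851, -1128.44267024,   557.74593146]), 'attitude': array([ 0.7951957 , -0.20139661,  0.13521237, -0.55571649])}
top {'fx': 366.0623633824801, 'fy': 366.0623633824801, 'cx': 253.61885258453552, 'cy': 198.6905341111326, 'eye': array([ 366.36647292,  -63.79576133, 1064.82729813]), 'attitude': array([-0.70122722,  0.70689327, -0.07127669,  0.05917707])}
```

```bash
python3 - <<'E'
import cv2,numpy as np
a=cv2.imread("pics/side0.png");b=cv2.imread("pics/top0.png")
cv2.imwrite("pics/s0.png",cv2.resize(a,(800,600),interpolation=cv2.INTER_CUBIC));cv2.imwrite("pics/t0.png",cv2.resize(b,(800,600),interpolation=cv2.INTER_CUBIC))
E
```

```text
(no output)
```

View pics/t0.png

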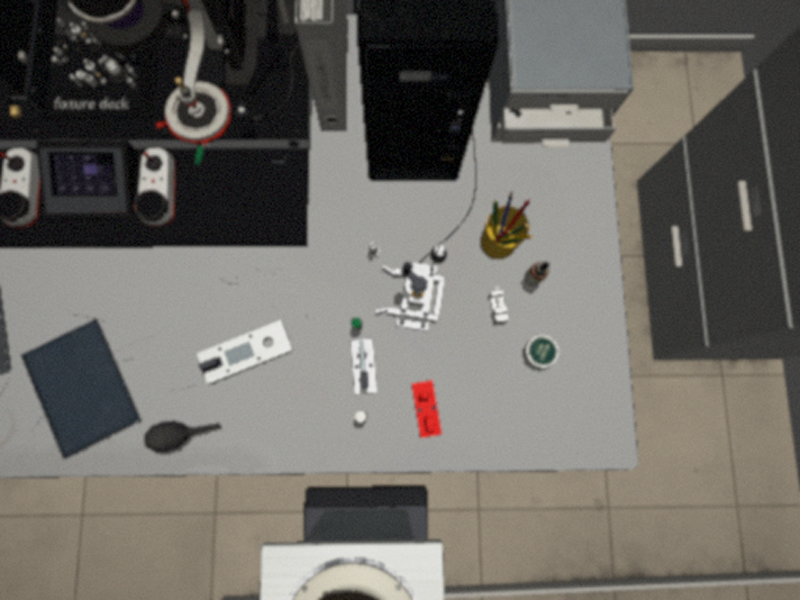

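View pics/s0.png

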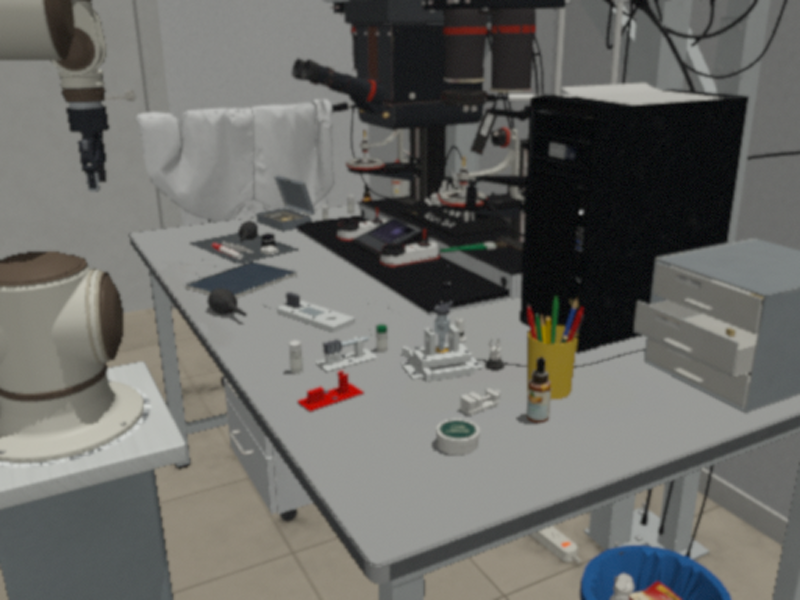

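The top view (800x600) shows these items:
- Carrier at (245,352), with the dark grip bar at (210,365) and the hole at (267,341).
- Clamp at (420,298), with its flares facing left, so clamp +x is image right.
- Pin in the pale rest at (363,367).
- Red decoy rest at (427,409).

Things that could be mistaken for what I want:
- **Pin rest:** pale at (363,367) or red at (427,409). I choose the pale one.
- **Carrier:** the white plate at (245,352), against the dark pad at (80,388) and the vice at (499,305). I choose the plate with the bar and hole.
- **Crank post:** black at (407,270), against the ball mount at (439,253). I'll check this in a crop.

```bash
cat > h.py <<'E'
import numpy as np, cv2
from scipy.spatial.transform import Rotation as R
from bench import observe, viewer, workorder, r
def cam(n):
    c=viewer.camera_params(n);return c,R.from_quat(c["attitude"]).as_matrix()
def ray(n,uv,z):
    c,M=cam(n);d=M@np.array([(uv[0]-c["cx"])/c["fx"],(uv[1]-c["cy"])/c["fy"],1]);e=c["eye"]
    return e+d*(z-e[2])/d[2]
def proj(n,p):
    c,M=cam(n);q=M.T@(np.asarray(p,float)-c["eye"]);return np.array([c["fx"]*q[0]/q[2]+c["cx"],c["fy"]*q[1]/q[2]+c["cy"]])
def tri(uvs,uvt):
    A=[];b=[]
    for n,uv in(("side",uvs),("top",uvt)):
        e=cam(n)[0]["eye"];d=ray(n,uv,0)-e;d/=np.linalg.norm(d);P=np.eye(3)-np.outer(d,d);A.append(P);b.append(P@e)
    return np.linalg.lstsq(np.vstack(A),np.hstack(b),rcond=None)[0]
def avg(n,k=4):
    return np.mean([viewer.get_image(n)[:,:,::-1].astype(float) for _ in range(k)],0).astype(np.uint8)
def crop(im,x0,y0,w,h,s):
    c=cv2.resize(im[y0:y0+h,x0:x0+w],None,fx=s,fy=s,interpolation=cv2.INTER_CUBIC)
    for i in range(0,w,10):
        cv2.line(c,(i*s,0),(i*s,8 if i%50 else 16),(0,0,255),1); 
        if i%20==0: cv2.putText(c,str(x0+i),(i*s,22),0,.35,(0,0,255),1)
    for i in range(0,h,10):
        cv2.line(c,(0,i*s),(8,i*s),(0,0,255),1)
        if i%20==0: cv2.putText(c,str(y0+i),(10,i*s+4),0,.35,(0,0,255),1)
    return c
E
python3 - <<'E'
from h import *
t=avg("top");s=avg("side");cv2.imwrite("pics/ta.png",t);cv2.imwrite("pics/sa.png",s)
cv2.imwrite("pics/c_top.png",crop(t,215,150,80,110,5)) 
A=crop(t,220,150,70,110,5);B=crop(s,245,185,70,65,6)
H=600;out=np.zeros((H,800,3),np.uint8);out[:550,:350]=A;out[:390,360:780]=B;cv2.imwrite("pics/c1.png",out)
print(r.tips_ahead,[a for a in dir(r) if a[0]!='_'])
# white/bright components in top
g=cv2.cvtColor(t,cv2.COLOR_BGR2GRAY)
print("table gray",g[180,150],g[220,200])
hs=cv2.cvtColor(t,cv2.COLOR_BGR2HSV)
m=((g>205)).astype(np.uint8)
n,l,st,c=cv2.connectedComponentsWithStats(m)
for i in range(1,n):
    if st[i,4]>15 and 100<c[i,0]<400 and 140<c[i,1]<300:print(st[i],c[i].round(1))
E
```

```text
25.0 ['MotionError', 'tips_ahead']
table gray 155 162
[260 169  24  35 261] [273.7 185.7]
[315 191   9   9  43] [319.2 195.5]
[249 197   7   4  18] [251.8 198.4]
[318 201   7   4  20] [321.  202.6]
[127 205  59  39 724] [159.3 223.1]
[259 205  10   5  36] [263.6 207.2]
[233 217   8  34 148] [236.6 233.6]
[225 218   5  15  54] [227.  224.4]
[226 236   4  16  46] [227.9 243.1]
[228 264   5   5  22] [230.1 265.9]
```

View pics/c1.png

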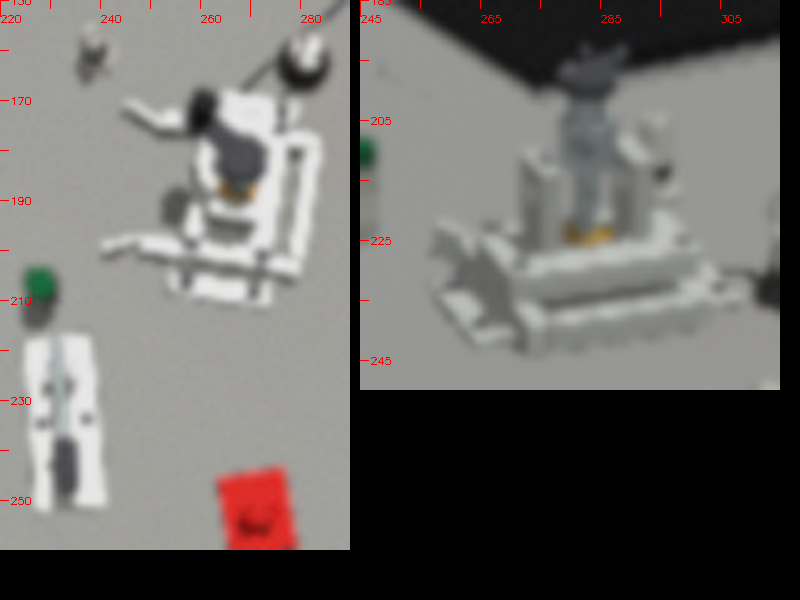

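The crop shows the black round post at top-view (260,171), the arm hub at about (267,181), the cheeks and bridge, the two flares on the left, the stop on the right, and the pin with its dark handle at (233,244). The post is confirmed, since the ball mount at (281,163) is separate.

```bash
python3 - <<'E'
from h import *
t=cv2.imread("pics/ta.png");s=cv2.imread("pics/sa.png")
A=crop(t,238,160,50,55,8);B=crop(s,255,190,55,60,7)
out=np.zeros((450,800,3),np.uint8);out[:440,:400]=A;out[:420,410:795]=B;cv2.imwrite("pics/c2.png",out)
g=cv2.cvtColor(t,cv2.COLOR_BGR2GRAY)
# carrier outline
m=np.zeros_like(g);m[200:250,120:195]=(g[200:250,120:195]>190)|(g[200:250,120:195]<110)
m=cv2.morphologyEx(m,cv2.MORPH_CLOSE,np.ones((5,5)))
c=max(cv2.findContours(m,cv2.RETR_EXTERNAL,cv2.CHAIN_APPROX_NONE)[0],key=cv2.contourArea)
w=np.array([ray("top",p[0],12)[:2] for p in c],np.float32)
rc=cv2.minAreaRect(w);print("carrier rect",rc,cv2.boxPoints(rc).round(1).tolist())
def cen(g,x0,y0,x1,y1,lo,hi):
    q=g[y0:y1,x0:x1];mm=((q>=lo)&(q<=hi)).astype(np.uint8);n,l,st,c=cv2.connectedComponentsWithStats(mm)
    i=1+np.argmax(st[1:,4]);return c[i]+[x0,y0],st[i]
for nm,b,z in(("bar",(122,215,145,245,0,110),38),("handle",(225,232,240,256,0,130),44),("post",(252,164,264,180,0,60),136)):
    u,st=cen(g,*b);print(nm,u.round(2),st,ray("top",u,z).round(1))
print("hub z100",ray("top",(267,181),100))
# pin rest foot
m=np.zeros_like(g);m[214:256,220:245]=(g[214:256,220:245]>195)|(g[214:256,220:245]<110)
m=cv2.morphologyEx(m,cv2.MORPH_CLOSE,np.ones((5,5)));c=max(cv2.findContours(m,cv2.RETR_EXTERNAL,cv2.CHAIN_APPROX_NONE)[0],key=cv2.contourArea)
w=np.array([ray("top",p[0],5)[:2] for p in c],np.float32);rc=cv2.minAreaRect(w);print("rest",rc,cv2.boxPoints(rc).round(1).tolist())
E
```

```text
carrier rect ((490.0203857421875, 200.08096313476562), (60.22348403930664, 167.27403259277344), 21.773950576782227) [[431.0, 266.6000061035156], [493.1000061035156, 111.19999694824219], [549.0, 133.60000610351562], [487.0, 288.8999938964844]]
bar [134.03 233.31] [ 5 14 15 10 77] [462.1 252.2  38. ]
handle [232.35 244.  ] [ 5  6  5 14 52] [429.8 -22.1  44. ]
post [259.7  172.56] [ 6  5  5  8 27] [609.4 -97.2 136. ]
hub z100 [ 595.12292492 -117.95080951  100.        ]
rest ((467.1039733886719, -19.92055892944336), (107.96800231933594, 38.86297607421875), 5.013824939727783) [[411.6000061035156, -5.300000190734863], [415.0, -44.0], [522.5999755859375, -34.599998474121094], [519.2000122070312, 4.199999809265137]]
```

View pics/c2.png

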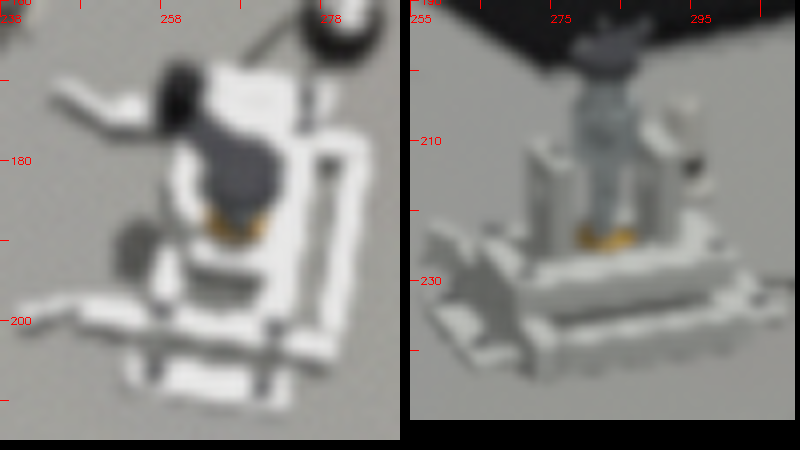

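The close crop confirms the clamp. The flare bends are at about (251.7,175.2) and (248,198), the flare tips at (245.5,170.7) and (241,199.5), and the stop's inner edge runs (279.8,184) to (277.8,198). The hub is at (267.5,181.5), and the post top is at about (260.5,170.4) with its base lower.

```bash
python3 - <<'E'
from h import *
T=lambda u,z:ray("top",u,z)[:2]
ft=[T((241,199.5),15),T((245.5,170.7),15)];fb=[T((248,198),15),T((251.7,175.2),15)]
si=[T((277.8,198),15),T((279.8,184),15)];so=[T((280,205.5),15),T((284,177),15)]
for nm,p in(("tips",ft),("bends",fb),("stopin",si),("stopout",so)):
    d=p[1]-p[0];print(nm,np.round((p[0]+p[1])/2,1),"len",np.linalg.norm(d).round(1),"yaw",np.degrees(np.arctan2(d[1],d[0])-np.pi/2).round(1))
a=(ft[0]+ft[1])/2;b=(so[0]+so[1])/2;d=b-a;print("axis yaw",np.degrees(np.arctan2(d[1],d[0])).round(1),np.linalg.norm(d))
for z in(15+90,25+90):print("hub",T((267.5,181.7),z))
for z in(130,141):print("post",T((260.3,170.4),z), "base",T((260,174.3),z-34))
for k in range(2):
    pass
# rest/pin: shaft tip & dark handle axis
t=cv2.imread("pics/ta.png");g=cv2.cvtColor(t,6)
m=(g[232:256,225:240]<130)
ys,xs=np.nonzero(m);w=np.array([T((x+225,y+232),40) for x,y in zip(xs,ys)],np.float32)
print("handle",cv2.minAreaRect(w))
# bar orientation
m=(g[215:245,122:145]<110);ys,xs=np.nonzero(m);w=np.array([T((x+122,y+215),30) for x,y in zip(xs,ys)],np.float32);print("bar",cv2.minAreaRect(w))
# bystanders
for nm,u,z in(("vial",(228,207),48),("tallvial",(230,266.5),54),("collet",(238.5,161),30),("ball",(281,163),40)):print(nm,T(u,z))
hs=cv2.imread("pics/sa.png");gs=cv2.cvtColor(hs,6)
print("side post proj",proj("side",(613,-93,141)),proj("side",(613,-93,107)),"hub",proj("side",(594,-118,107)),"c0",proj("side",(594,-118,0)))
E
```

```text
tips [603.6 -52.8] len 87.6 yaw -98.9
bends [598.9 -72.1] len 69.4 yaw -99.4
stopin [ 585.  -156.9] len 42.4 yaw -99.2
stopout [ 584.5 -166.3] len 86.4 yaw -99.2
axis yaw -99.6 115.13402745479908
hub [ 591.99477124 -118.98609089]
hub [ 589.64405358 -118.41108818]
post [616.80675363 -99.05164274] base [614.9396113 -99.3734673]
post [613.85985307 -98.63679104] base [612.1173286  -98.96952042]
handle ((428.702880859375, -20.96442413330078), (35.986080169677734, 11.127098083496094), 0.016283825039863586)
bar ((463.19647216796875, 254.2152557373047), (15.80942440032959, 37.19397735595703), 23.33074378967285)
vial [533.05016474  -9.9357762 ]
tallvial [368.51227452 -16.21145128]
collet [672.36344214 -39.27318722]
ball [ 662.79479477 -162.89325759]
side post proj [283.13532398 181.0393861 ] [283.01525531 193.04757804] hub [281.68848325 197.20135468] c0 [281.35421737 234.29958812]
```

```bash
cat >> h.py <<'E'
def plan(xyz,yyaw=None,cmd=None):
    """shift (m, tool axes) and z-turn (deg) from the measured pose to a tool-down pose; tool y at world yaw yyaw"""
    s=observe();M=R.from_quat(s["tool_rot"]).as_matrix();p=s["eef_pos"] if cmd is None else cmd
    y=np.degrees(np.arctan2(M[1,1],M[0,1]))
    # ideal tool-down frame
    c,q=np.cos(np.radians(y)),np.sin(np.radians(y));Mi=np.array([[-q,c,0],[c,q,0],[0,0,-1]])
    sh=Mi.T@(np.asarray(xyz)-p)/1000
    print("t",s["time"],"at",s["eef_pos"].round(1),"yaw",y.round(2),"j",s["joint_pos"].round(2),"gap",s["finger_gap"].round(1),"F",s["contact_force"].round(1),"M",s["moment"].round(2))
    print("  shift",sh.round(4),"turn z",None if yyaw is None else round(y-yyaw,1),"rowsxyz?",(M[:,0].round(2)).tolist(),(M[:,1].round(2)).tolist())
    return sh
E
python3 - <<'E'
from h import *
plan((464.5,257,110),21.8)
E
```

```text
Traceback (most recent call last):
  File "h.py", line 34, in plan
    print("t",s["time"],"at",s["eef_pos"].round(1),"yaw",y.round(2),"j",s["joint_pos"].round(2),"gap",s["finger_gap"].round(1),"F",s["contact_force"].round(1),"M",s["moment"].round(2))
                                                                                                      ^^^^^^^^^^^^^^^^^^^^^
AttributeError: 'float' object has no attribute 'round'
```

```bash
sed -i 's/s\["finger_gap"\].round(1)/round(s["finger_gap"],1)/' h.py; python3 - <<'E'
from h import *
plan((464.5,257,110),21.8)
E
```

```text
t 0.5 at [154.  528.  228.8] yaw 73.74 j [ 1.29  0.09  0.18  1.66 -0.    1.57] gap 85.3 F [0.7 0.2 0.2] M [-0.01 -0.04  0.05]
  shift [-0.3739 -0.1732  0.1188] turn z 51.9 rowsxyz? [-0.96, 0.28, -0.0] [0.28, 0.96, -0.0]
```

Request:
step_arm(commands=[[[-0.374, -0.173, 0.119], [0, 0, 51.9]], [[-0.374, -0.173, 0.119], [0, 0, 51.9]], [[-0.374, -0.173, 0.119], [0, 0, 51.9]], [[-0.374, -0.173, 0.119], [0, 0, 51.9]], [[-0.374, -0.173, 0.119], [0, 0, 51.9]], [[-0.374, -0.173, 0.119], [0, 0, 51.9]], [[-0.374, -0.173, 0.119], [0, 0, 51.9]], [[-0.374, -0.173, 0.119], [0, 0, 51.9]], [[-0.374, -0.173, 0.119], [0, 0, 51.9]], [[-0.374, -0.173, 0.119], [0, 0, 51.9]]], gripper=0.05)

```text
time: 1.75
eef_pos: [464.1, 258.1, 110.4]
tool_rot: [0.56, 0.829, 0.0, 0.0]
contact_force: [0.3, -0.0, 0.4]
finger_gap: 49.8
finger_force: 0.0
```

Request:
step_arm(commands=[[[0, 0, 0.04], [0, 0, 0]], [[0, 0, 0.068], [0, 0, 0]], [[0, 0, 0.068], [0, 0, 0]], [[0, 0, 0.068], [0, 0, 0]]])

```text
time: 2.25
eef_pos: [464.8, 258.1, 43.4]
tool_rot: [0.56, 0.829, 0.001, 0.0]
contact_force: [-0.6, -0.1, 0.7]
finger_gap: 50.0
finger_force: 0.0
```

Request:
step_arm(commands=[[[0, 0, 0], [0, 0, 0]], [[0, 0, 0], [0, 0, 0]], [[0, 0, 0], [0, 0, 0]], [[0, 0, 0], [0, 0, 0]], [[0, 0, 0], [0, 0, 0]]], gripper=0.005, grip_force=50)

```text
time: 2.88
eef_pos: [464.6, 257.1, 41.9]
tool_rot: [0.56, 0.828, -0.0, -0.0]
contact_force: [0.2, 0.8, -0.8]
finger_gap: 4.7
finger_force: 0.0
```

```bash
python3 - <<'E'
from h import *
t=avg("top",2);s=avg("side",2)
cv2.imwrite("pics/g1.png",np.hstack([crop(t,115,190,80,65,5),crop(s,160,160,80,65,5)]))
g=cv2.cvtColor(t,6)
m=np.zeros_like(g);m[200:250,120:195]=(g[200:250,120:195]>190)
c=max(cv2.findContours(m,cv2.RETR_EXTERNAL,cv2.CHAIN_APPROX_NONE)[0],key=cv2.contourArea)
w=np.array([ray("top",p[0],12)[:2] for p in c],np.float32);rc=cv2.minAreaRect(w);print(rc,cv2.boxPoints(rc).round(1).tolist())
plan((608.8,-12.4,48),-9.3)
E
```

```text
((493.0683898925781, 191.03878784179688), (60.77500534057617, 148.07113647460938), 22.01915740966797) [[437.1000061035156, 248.3000030517578], [492.70001220703125, 111.0], [549.0, 133.8000030517578], [493.5, 271.1000061035156]]
t 3.075 at [464.6 257.2  41.9] yaw 21.84 j [ 0.51  0.05 -0.22  1.3  -0.    1.7 ] gap 5.1 F [0.5 0.3 0.1] M [ 0.02 -0.05  0.01]
  shift [-0.3039  0.0336 -0.0061] turn z 31.1 rowsxyz? [-0.37, 0.93, -0.0] [0.93, 0.37, -0.0]
```

View pics/g1.png

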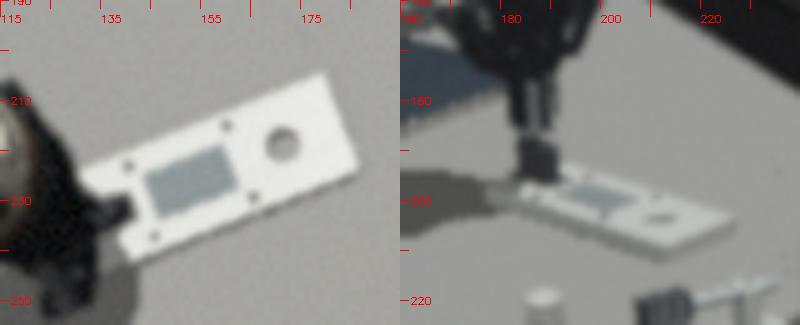

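The carrier and bar are still in place, but the fingers closed on nothing (gap 5). In the side view the fingertips end at about (186,186), just above or behind the bar at (187,191). I'll compare that with projected positions.

```bash
python3 - <<'E'
from h import *
for p in((464.6,257.2,17),(464.6,257.2,42),(464.6,257.2,90)):print(p,proj("side",p),proj("top",p))
for p in((464.6,257.2,12),(464.6,257.2,38)):print(p,proj("side",p),proj("top",p))
s=cv2.imread("pics/sa.png");t=cv2.imread("pics/ta.png");g=cv2.cvtColor(s,6)
m=(g[175:205,170:205]<100).astype(np.uint8);n,l,st,c=cv2.connectedComponentsWithStats(m);print(st[1:],c[1:]+[170,175])
i=1+np.argmax(st[1:,4]);print("tri bar",tri(c[i]+[170,175],(134.03,233.31)))
A=crop(t,120,210,60,45,6);B=crop(s,170,175,65,45,6)
cv2.imwrite("pics/c3.png",np.hstack([A,B]))
E
```

```text
(464.6, 257.2, 17) [186.94054354 194.05080563] [134.56116133 233.12972565]
(464.6, 257.2, 42) [186.47335553 186.71839153] [131.83298922 232.30866068]
(464.6, 257.2, 90) [185.56145654 172.40633553] [126.20762872 230.61566397]
(464.6, 257.2, 12) [187.0333545  195.50745352] [135.09143117 233.28931455]
(464.6, 257.2, 38) [186.54845858 187.89711755] [132.27831615 232.44268535]
[[ 0  0 17  6 61]
 [13 13  9  9 67]] [[175.59016393 176.75409836]
 [187.07462687 191.94029851]]
tri bar [464.19518113 256.04509764  24.62641397]
```

View pics/c3.png

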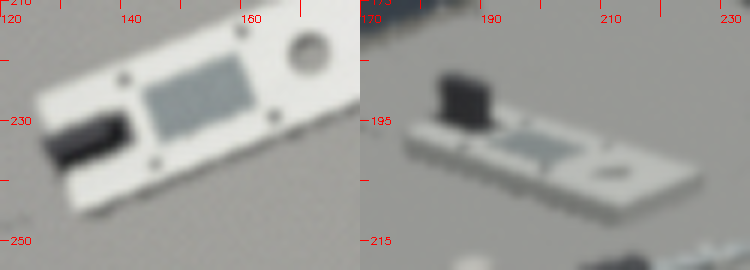

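The bar triangulates to (464,256,25), which is right under the tool. Next I'll find numerically where the fingertips end.

```bash
python3 - <<'E'
from h import *
s=viewer.get_image("side");t=viewer.get_image("top");g=s.mean(2).astype(int);g0=cv2.imread("pics/sa.png").mean(2).astype(int)
print("cols 180-195 now")
for y in range(164,200,2):print(y,g[y,178:198],)
print("before");
for y in range(184,200,2):print(y,g0[y,178:198])
E
```

```text
cols 180-195 now
164 [47 28 29 26 27 29 27 28 27 27 29 27 29 28 35 46 55 46 38 53]
166 [37 29 26 24 25 26 29 29 30 30 31 29 29 28 45 72 64 43 44 88]
168 [ 32  28  29  27  31  30  26  27  28  33  39  35  29  31  37  46  42  42
  76 122]
170 [ 29  27  26  32  38  36  30  27  28  27  27  29  27  33  38  50  64  87
 124 146]
172 [ 29  28  28  26  27  30  27  28  29  28  29  27  31  55 103 133 143 148
 153 154]
174 [ 40  36  32  29  28  28  27  28  31  30  35  44  61 103 138 152 154 156
 154 154]
176 [ 67  64  55  41  30  26  35  55  65  54  47  62  78 113 142 153 154 154
 155 154]
178 [ 95  94  89  65  38  29  39  66  83  72  52  60  75 106 140 152 155 155
 154 154]
180 [129 136 133  98  48  32  37  64  83  72  53  67  87 109 139 152 155 155
 155 154]
182 [153 154 144 104  53  32  35  63  84  80  57  61  90 114 141 153 155 155
 154 155]
184 [155 153 149 123  81  49  40  59  84  85  62  67 107 139 151 154 154 155
 155 154]
186 [155 155 154 150 134 107  84  85  90  93 101 114 129 147 153 154 154 155
 156 153]
188 [154 155 155 151 134  97  61  54  52  62  80  99 120 138 149 154 155 154
 154
[... 443 characters left out ...]
fore
184 [151 151 150 150 150 149 149 149 150 150 151 150 150 150 151 150 151 150
 150 150]
186 [150 150 150 150 148 142 137 135 137 141 145 147 148 150 150 149 150 151
 150 150]
188 [150 150 150 147 131  99  74  70  74  83  93 104 119 134 145 149 150 150
 150 150]
190 [150 150 150 148 132  93  55  46  45  47  49  53  62  95 134 148 150 150
 150 150]
192 [150 150 150 148 139 102  60  45  45  44  46  48  54  94 147 163 163 158
 154 152]
194 [151 152 150 140 119  87  59  48  45  45  45  48  53  93 148 172 181 181
 174 163]
196 [161 172 178 179 175 164 148 134 118  95  81  81  86 102 127 145 158 165
 160 157]
198 [131 139 146 158 169 173 178 179 169 161 166 173 170 159 153 149 143 138
 136 136]
```

Request:
step_arm(commands=[[[0, 0, 0], [0, 0, 0]], [[0, 0, 0], [0, 0, 0]], [[0, 0, 0.004], [0, 0, 0]], [[0, 0, 0.008], [0, 0, 0]], [[0, 0, 0.008], [0, 0, 0]]], gripper=0.05)

```text
time: 3.8
eef_pos: [464.3, 257.0, 33.3]
tool_rot: [0.56, 0.828, -0.0, -0.0]
contact_force: [0.3, 0.1, -0.3]
finger_gap: 49.9
finger_force: 0.0
```

```bash
python3 - <<'E'
from h import *
print(observe()["eef_pos"],observe()["contact_force"])
s=viewer.get_image("side")[:,:,::-1];t=viewer.get_image("top")[:,:,::-1]
cv2.imwrite("pics/g2.png",np.hstack([crop(t,105,195,65,60,6),crop(s,160,150,65,60,6)]))
E
```

```text
[464.30353534 257.02193877  33.30612298] [ 0.33023826  0.14527939 -0.34246892]
```

View pics/g2.png

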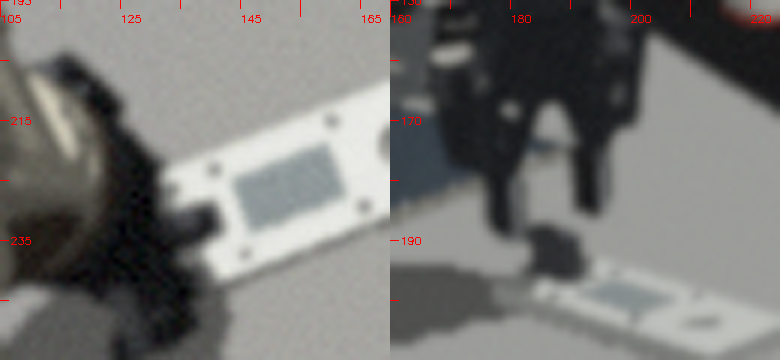

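The open fingers straddle the bar (bar at side (187,192), tips at about (177,188.5) and (192,185.5)), and the tips look higher than they should be. I'll solve for their actual place.

```bash
python3 - <<'E'
from h import *
from scipy.optimize import least_squares
u=np.array([.928,.372,0])
for w in(27,31,35):
    f=lambda c:np.r_[proj("side",c-w*u)-(177.3,188.8),proj("side",c+w*u)-(192.7,185.6)]
    q=least_squares(f,(464,257,20));print(w,q.x.round(1),q.fun.round(2))
for z in(8,20,33,40):print(z,proj("side",np.array([464.3,257,z])-31*u),proj("side",np.array([464.3,257,z])+31*u))
E
```

```text
27 [396.6  71.  110.8] [ 0.34  0.97 -0.35 -1.  ]
31 [457.  248.7  44.5] [ 0.34  0.97 -0.35 -1.  ]
35 [517.5 426.4 -21.7] [ 0.34  0.97 -0.35 -1.  ]
8 [179.71737052 199.42442605] [194.15730841 194.06454188]
20 [179.4712289  195.88510351] [193.95640575 190.61132103]
33 [179.20305601 192.02898856] [193.73755626 186.8496203 ]
40 [179.0579959 189.9431384] [193.61919147 184.81510395]
```

Request:
step_arm(commands=[[[0, 0, 0.003], [0, 0, 0]], [[0, 0, 0.006], [0, 0, 0]], [[0, 0, 0.006], [0, 0, 0]]])

```text
time: 4.28
eef_pos: [464.4, 257.1, 27.5]
tool_rot: [0.56, 0.828, -0.0, -0.0]
contact_force: [-1.1, -1.5, 0.2]
finger_gap: 50.0
finger_force: 0.0
```

Request:
step_arm(commands=[[[0, 0, 0.003], [0, 0, 0]], [[0, 0, 0.006], [0, 0, 0]], [[0, 0, 0.008], [0, 0, 0]], [[0, 0, 0.008], [0, 0, 0]]])

```text
time: 4.78
eef_pos: [464.5, 257.1, 19.7]
tool_rot: [0.56, 0.828, -0.0, -0.0]
contact_force: [0.1, 0.1, 0.5]
finger_gap: 49.9
finger_force: 0.0
```

Request:
step_arm(commands=[[[0, 0, 0.002], [0, 0, 0]], [[0, 0, 0.004], [0, 0, 0]], [[0, 0, 0.004], [0, 0, 0]]])

```text
time: 5.15
eef_pos: [464.5, 257.2, 15.7]
tool_rot: [0.56, 0.828, -0.0, -0.0]
contact_force: [0.7, 0.4, 0.2]
finger_gap: 49.7
finger_force: 0.0
```

```bash
python3 - <<'E'
from h import *
print(observe()["eef_pos"],observe()["contact_force"])
s=avg("side",2);g=s.mean(2).astype(int)
for y in range(176,202,2):print(y,g[y,170:200])
E
```

```text
[464.51187287 257.15272852  15.72307458] [0.74096365 0.37303259 0.24331973]
176 [ 26  26  27  27  30  30  30  29  30  30  30  30  28  36  63  96 109 122
 127 104  68  41  30  29  28  27  32  45  73 101]
178 [ 29  27  26  27  30  33  31  31  35  35  31  29  49  92 127 144 148 151
 151 144 120  77  41  28  28  33  54  98 135 151]
180 [ 38  29  27  30  29  32  32  32  36  36  31  34  78 130 150 155 155 155
 155 145 106  56  29  28  45  66  90 133 151 155]
182 [ 83  66  57  47  40  33  31  32  29  28  29  50  98 137 151 154 155 155
 154 144 103  51  27  28  53  86  99 136 152 154]
184 [148 146 143 134 115  87  56  34  29  31  46  78 122 146 153 153 154 154
 154 146 108  58  29  27  53  83  98 135 151 155]
186 [154 155 155 154 149 129  86  44  29  39  66  86 100 125 134 135 137 142
 148 143 107  58  29  25  46  75  92 125 146 153]
188 [155 155 155 155 152 136  94  48  30  37  65  82  76  64  57  53  54  66
  82  93  82  54  31  27  44  78 107 138 151 154]
190 [155 155 155 155 155 144 104  52  29  36  62  84  80  60  48  46  45  47
  48  54  57  64  75  77  78  97 129 148 154 154]
192 [152 153 154 155 154 147 113  67  38  35  57  83  84  64  48  45  46  46
  48  51  54  76 113 130 136 146 154 157 155 155]
194 [100 107 126 135 136 135 129 117  95  77  78  91  91  69  51  47  45  45
  47  49  53  68  99 126 150 173 175 167 165 168]
196 [ 78  79  78  79  79  81  87 101 104 103 103 102 100  94  91  91  87  84
  81  84  89 106 131 148 162 170 164 161 166 176]
198 [ 81  79  79  79  78  79  89 108 116 117 117 115 113 120 141 164 165 162
 170 177 175 163 157 154 148 142 140 140 140 142]
200 [ 79  79  79  79  78  79  85  98 109 114 117 119 122 126 134 140 139 150
 166 175 179 181 181 176 167 159 155 147 141 142]
```

Request:
step_arm(commands=[[[0, 0, 0.001], [0, 0, 0]], [[0, 0, 0.001], [0, 0, 0]], [[0, 0, 0.001], [0, 0, 0]], [[0, 0, 0.001], [0, 0, 0]], [[0, 0, 0.001], [0, 0, 0]], [[0, 0, 0.001], [0, 0, 0]]], gripper=0.004, grip_force=50)

```text
time: 6.0
eef_pos: [464.7, 257.3, 15.0]
tool_rot: [0.56, 0.828, 0.0, 0.0]
contact_force: [0.2, 1.0, 1.9]
finger_gap: 10.7
finger_force: 49.3
```

```bash
python3 - <<'E'
from h import *
plan((633,135.6,23),-9.3)
E
```

```text
t 6.0 at [464.7 257.3  15. ] yaw 21.84 j [ 0.51  0.07 -0.26  1.24  0.    1.7 ] gap 10.7 F [0.2 1.  1.9] M [ 0.11 -0.05 -0.01]
  shift [-0.1756  0.1109 -0.008 ] turn z 31.1 rowsxyz? [-0.37, 0.93, 0.0] [0.93, 0.37, 0.0]
```

Request:
step_arm(commands=[[[0, 0, -0.004], [0, 0, 0]], [[0, 0, -0.008], [0, 0, 0]], [[0, 0, -0.008], [0, 0, 0]]])

```text
time: 6.38
eef_pos: [464.7, 257.2, 23.1]
tool_rot: [0.56, 0.828, 0.0, 0.0]
contact_force: [-0.6, -0.1, -3.5]
finger_gap: 10.6
finger_force: 48.8
```

Request:
step_arm(commands=[[[-0.02, 0.012, 0], [0, 0, 3.5]], [[-0.045, 0.029, 0], [0, 0, 8]], [[-0.07, 0.045, 0], [0, 0, 13]], [[-0.1, 0.063, 0], [0, 0, 18]], [[-0.125, 0.08, 0], [0, 0, 23]], [[-0.15, 0.096, 0], [0, 0, 27]], [[-0.168, 0.106, 0], [0, 0, 30]], [[-0.1756, 0.111, 0], [0, 0, 31.1]], [[-0.1756, 0.111, 0], [0, 0, 31.1]], [[-0.1756, 0.111, 0], [0, 0, 31.1]]])

```text
time: 7.62
eef_pos: [632.4, 136.1, 22.9]
tool_rot: [0.761, 0.648, -0.0, -0.0]
contact_force: [-0.9, 0.4, -2.5]
finger_gap: 10.8
finger_force: 48.8
```

```bash
cat > carr.py <<'E'
from h import *
t=avg("top",3);cv2.imwrite("pics/tcur.png",t);g=cv2.cvtColor(t,6)
x0,y0,x1,y1=160,150,243,225
m=np.zeros_like(g);m[y0:y1,x0:x1]=(g[y0:y1,x0:x1]>195)
c=max(cv2.findContours(m,cv2.RETR_EXTERNAL,cv2.CHAIN_APPROX_NONE)[0],key=cv2.contourArea)
print("px bbox",cv2.boundingRect(c))
w=np.array([ray("top",p[0],20)[:2] for p in c],np.float32);rc=cv2.minAreaRect(w);b=cv2.boxPoints(rc);print(rc,b.round(1).tolist())
O=np.array([591,-121.]);X=np.array([-.1616,-.987]);Y=np.array([.987,-.1616])
print("clamp frame",[( ((p-O)@X).round(1),((p-O)@Y).round(1)) for p in b])
plan((608.8,-12.4,20),-9.3)
E
python3 carr.py
```

```text
px bbox (184, 167, 45, 25)
((619.8943481445312, 58.749725341796875), (130.9379119873047, 56.39802169799805), 81.01566314697266) [[581.7999877929688, -1.5], [637.5, -10.300000190734863], [658.0, 119.0], [602.2999877929688, 127.80000305175781]]
clamp frame [(np.float64(-116.5), np.float64(-28.4)), (np.float64(-116.8), np.float64(28.0)), (np.float64(-247.7), np.float64(27.3)), (np.float64(-247.4), np.float64(-29.1))]
t 7.775 at [632.6 136.1  23.1] yaw -9.2 j [0.21 0.33 0.06 1.3  0.   1.94] gap 10.8 F [ 0.1  0.1 -1.8] M [ 0.12 -0.   -0.05]
  shift [-0.1503  0.0003  0.0031] turn z 0.1 rowsxyz? [0.16, 0.99, 0.0] [0.99, -0.16, 0.0]
```

Request:
step_arm(commands=[[[-0.01, 0, 0.004], [0, 0, 0]], [[-0.02, 0, 0.007], [0, 0, 0]], [[-0.035, 0, 0.007], [0, 0, 0]], [[-0.05, 0, 0.007], [0, 0, 0]], [[-0.06, 0, 0.007], [0, 0, 0]], [[-0.06, 0, 0.007], [0, 0, 0]]])

```text
time: 8.52
eef_pos: [623.3, 75.3, 16.1]
tool_rot: [0.762, 0.647, 0.0, 0.0]
contact_force: [0.2, 0.8, -3.1]
finger_gap: 10.9
finger_force: 48.8
```

```bash
sed -i 's/,20)\[:2\]/,13)[:2]/' carr.py; sed -i 's/160,150,243/190,150,244/' carr.py; python3 carr.py
```

```text
px bbox (206, 172, 38, 23)
((611.240478515625, 1.8149147033691406), (116.6800765991211, 56.51244354248047), 81.01644897460938) [[574.2000122070312, -51.400001525878906], [630.0, -60.20000076293945], [648.2999877929688, 55.0], [592.4000244140625, 63.900001525878906]]
clamp frame [(np.float64(-66.0), np.float64(-27.8)), (np.float64(-66.3), np.float64(28.7)), (np.float64(-183.0), np.float64(28.1)), (np.float64(-182.7), np.float64(-28.5))]
t 8.675 at [623.3  76.5  15.9] yaw -9.26 j [ 0.12  0.29 -0.    1.28  0.    1.85] gap 10.8 F [ 0.2  0.  -2.7] M [0.12 0.01 0.04]
  shift [-0.09   -0.0001 -0.0041] turn z 0.0 rowsxyz? [0.16, 0.99, 0.0] [0.99, -0.16, 0.0]
```

Request:
step_arm(commands=[[[-0.006, 0, 0], [0, 0, 0]], [[-0.012, 0, 0], [0, 0, 0]], [[-0.018, 0, 0], [0, 0, 0]], [[-0.024, 0, 0], [0, 0, 0]], [[-0.03, 0, 0], [0, 0, 0]], [[-0.03, 0, 0], [0, 0, 0]]])

```text
time: 9.43
eef_pos: [618.4, 45.7, 15.9]
tool_rot: [0.762, 0.647, -0.0, 0.0]
contact_force: [3.6, -2.5, -2.9]
finger_gap: 10.7
finger_force: 49.2
```

Request:
step_arm(commands=[[[-0.006, 0.001, 0], [0, 0, 0]], [[-0.012, 0.001, 0], [0, 0, 0]], [[-0.018, 0.001, 0], [0, 0, 0]], [[-0.024, 0.001, 0], [0, 0, 0]], [[-0.03, 0.001, 0], [0, 0, 0]], [[-0.03, 0.001, 0], [0, 0, 0]]])

```text
time: 10.18
eef_pos: [614.5, 16.1, 15.8]
tool_rot: [0.762, 0.647, -0.0, 0.0]
contact_force: [1.6, -1.3, -2.4]
finger_gap: 11.2
finger_force: 48.9
```

Request:
step_arm(commands=[[[-0.006, 0.0005, 0], [0, 0, 0]], [[-0.012, 0.0005, 0], [0, 0, 0]], [[-0.018, 0.0005, 0], [0, 0, 0]], [[-0.024, 0.0005, 0], [0, 0, 0]], [[-0.024, 0.0005, 0], [0, 0, 0]]])

```text
time: 10.8
eef_pos: [611.1, -7.5, 15.9]
tool_rot: [0.762, 0.647, -0.0, 0.0]
contact_force: [0.8, -0.9, -1.9]
finger_gap: 10.7
finger_force: 48.9
```

Request:
step_arm(commands=[[[-0.003, 0, 0], [0, 0, 0]], [[-0.006, 0, 0], [0, 0, 0]], [[-0.006, 0, 0], [0, 0, 0]]])

```text
time: 11.18
eef_pos: [610.4, -12.6, 16.0]
tool_rot: [0.762, 0.648, 0.0, -0.0]
contact_force: [0.9, 2.0, -2.0]
finger_gap: 11.1
finger_force: 48.9
```

Request:
step_arm(commands=[[[-0.002, 0, 0], [0, 0, 0]], [[-0.004, 0, 0], [0, 0, 0]], [[-0.004, 0, 0], [0, 0, 0]]])

```text
time: 11.55
eef_pos: [611.0, -13.1, 16.9]
tool_rot: [0.761, 0.649, 0.003, -0.002]
contact_force: [4.7, 20.4, -0.0]
finger_gap: 10.9
finger_force: 49.3
```

Request:
step_arm(commands=[[[0.001, 0, 0.001], [0, 0, 0]], [[0.002, 0, 0.001], [0, 0, 0]], [[0.002, 0, 0.001], [0, 0, 0]]])

```text
time: 11.92
eef_pos: [610.7, -12.7, 15.6]
tool_rot: [0.761, 0.648, 0.002, -0.001]
contact_force: [3.1, 11.7, 1.4]
finger_gap: 10.6
finger_force: 49.3
```

Request:
step_arm(commands=[[[0, 0, 0], [0, 0, 0]], [[0, 0, 0], [0, 0, 0]], [[0, 0, 0], [0, 0, 0]], [[0, 0, -0.03], [0, 0, 0]], [[0, 0, -0.07], [0, 0, 0]], [[0, 0, -0.07], [0, 0, 0]], [[0, 0, -0.07], [0, 0, 0]]], gripper=0.04)

```text
time: 12.8
eef_pos: [609.8, -14.9, 84.4]
tool_rot: [0.762, 0.648, -0.0, -0.0]
contact_force: [0.3, -0.3, 0.2]
finger_gap: 40.2
finger_force: 0.0
```

```bash
cat > bar.py <<'E'
from h import *
t=avg("top",3);g=t.mean(2);s=avg("side",3);cv2.imwrite("pics/t_b.png",t);cv2.imwrite("pics/s_b.png",s)
print(proj("top",(608.8,-12.4,25)),proj("side",(608.8,-12.4,25)))
gs=s.mean(2)
u,v=proj("side",(608.8,-12.4,25)).astype(int)
m=(gs[v-12:v+12,u-15:u+15]<90).astype(np.uint8);n,l,st,c=cv2.connectedComponentsWithStats(m)
for i in range(1,n):print("side",st[i],c[i]+[u-15,v-12])
u,v=proj("top",(608.8,-12.4,25)).astype(int)
print(g[v-14:v+14:2,u-14:u+14:1].astype(int))
plan((0,0,0))
E
python3 bar.py
```

```text
[229.34786316 182.5826071 ] [267.05833153 211.51372535]
side [21  0  9  3 15] [277.86666667 199.53333333]
side [11  7  9 12 74] [267.45945946 212.16216216]
side [ 0 18  6  6 29] [254.         219.68965517]
side [28 23  1  1  1] [280. 222.]
[[190 189 186 187 188 184 183 181 181 181 180 177 175 174 172 171 170 165
  164 160 159 156 151 147 142 137 132 124]
 [190 188 188 188 187 185 185 182 181 180 178 177 176 173 172 169 168 166
  164 161 158 156 152 148 143 138 133 126]
 [189 190 188 187 186 185 182 184 182 180 179 179 175 174 173 169 169 166
  165 162 159 156 150 148 145 139 134 129]
 [190 189 189 187 187 185 184 184 183 181 179 178 177 174 173 172 169 167
  164 163 159 155 152 149 144 141 134 127]
 [190 191 188 189 186 186 184 185 180 181 180 179 178 175 173 172 169 166
  166 162 159 157 151 149 143 140 134 129]
 [190 189 189 189 187 186 184 184 181 181 180 178 177 175 173 173 170 167
  167 162 158 155 154 149 145 141 138 130]
 [190 190 191 187 187 185 185 184 182 180 180 177 177 175 174 173 169 166
  164 162 161 157 156 150 146 140 137 130]
 [191 189 189 189 186 188 185 183 183 179
[... 302 characters left out ...]
39 134]
 [193 190 188 189 188 187 186 186 182 183 179 178 176 176 174 173 170 167
  165 163 159 157 154 153 149 145 139 135]
 [191 190 190 188 188 186 184 185 183 180 182 177 179 174 173 171 172 168
  165 163 160 157 156 151 149 147 140 136]
 [192 192 189 188 188 187 185 185 184 182 179 176 176 176 175 172 170 169
  165 164 163 157 156 153 147 146 140 136]
 [192 190 190 189 189 188 185 182 183 182 180 179 176 175 174 173 171 168
  166 163 162 157 157 152 150 147 140 138]]
t 13.1 at [609.6 -14.8  84.1] yaw -9.26 j [-0.02  0.22  0.05  1.4  -0.    1.71] gap 40.2 F [ 0.4 -0.4  0.5] M [-0.02  0.02 -0.01]
  shift [-0.0835 -0.604   0.0841] turn z None rowsxyz? [0.16, 0.99, -0.0] [0.99, -0.16, -0.0]
```

Request:
step_arm(commands=[[[0, 0, -0.04], [0, 0, 0]], [[0, 0, -0.081], [0, 0, 0]], [[-0.03, 0.006, -0.081], [0, 0, 0]], [[-0.06, 0.012, -0.081], [0, 0, 0]], [[-0.082, 0.0177, -0.081], [0, 0, 0]], [[-0.082, 0.0177, -0.081], [0, 0, 0]], [[-0.082, 0.0177, -0.081], [0, 0, 0]]], gripper=0.05)

```text
time: 13.98
eef_pos: [614.2, -98.2, 165.6]
tool_rot: [0.762, 0.648, -0.0, -0.0]
contact_force: [0.4, -0.5, -0.1]
finger_gap: 50.1
finger_force: 0.0
```

```bash
python3 - <<'E'
from h import *
s=avg("side",2);t=avg("top",2)
plan((613.9,-98.6,112))
cv2.imwrite("pics/g3.png",np.hstack([crop(t,230,145,60,65,6),crop(s,255,150,60,65,6)]))
E
```

```text
t 14.175 at [614.3 -97.8 165.9] yaw -9.21 j [-0.16  0.25  0.24  1.56  0.    1.57] gap 50.3 F [ 0.  -0.1 -0.8] M [ 0.02 -0.03 -0.01]
  shift [-0.0008 -0.0003  0.0539] turn z None rowsxyz? [0.16, 0.99, 0.0] [0.99, -0.16, -0.0]
```

View pics/g3.png

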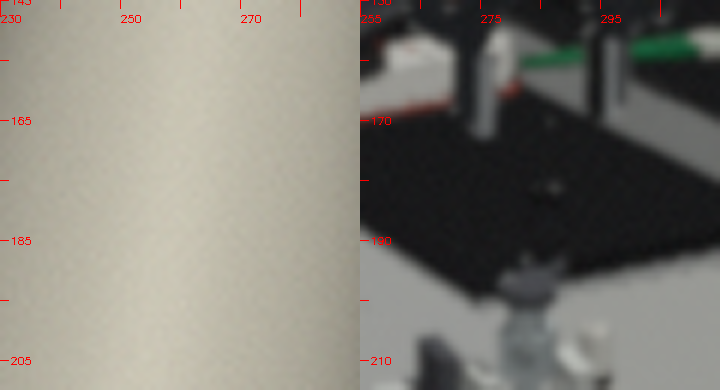

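The fingers straddle the post's expected column (283) in the side view, with tips at (273.5,173) and (293.5,170). I'll descend and close.

Request:
step_arm(commands=[[[0, 0, 0.02], [0, 0, 0]], [[0, 0, 0.035], [0, 0, 0]], [[0, 0, 0.045], [0, 0, 0]], [[0, 0, 0.052], [0, 0, 0]], [[0, 0, 0.052], [0, 0, 0]]])

```text
time: 14.8
eef_pos: [614.1, -98.5, 113.5]
tool_rot: [0.762, 0.648, -0.0, -0.0]
contact_force: [-0.7, 0.8, -0.5]
finger_gap: 50.1
finger_force: 0.0
```

Request:
step_arm(commands=[[[0, 0, 0], [0, 0, 0]], [[0, 0, 0], [0, 0, 0]], [[0, 0, 0], [0, 0, 0]], [[0, 0, 0], [0, 0, 0]], [[0, 0, 0], [0, 0, 0]]], gripper=0.006, grip_force=35)

```text
time: 15.42
eef_pos: [614.8, -98.6, 114.5]
tool_rot: [0.762, 0.648, 0.001, 0.001]
contact_force: [2.3, 1.4, 4.0]
finger_gap: 12.6
finger_force: 34.6
```

```bash
python3 - <<'E'
from h import *
plan((613.9,-98.6,112))
E
```

```text
t 15.425 at [614.8 -98.6 114.5] yaw -9.26 j [-0.16  0.25  0.14  1.46  0.    1.57] gap 12.6 F [2.3 1.4 4. ] M [ 0.04 -0.58 -0.01]
  shift [-0.0002 -0.0008  0.0025] turn z None rowsxyz? [0.16, 0.99, 0.0] [0.99, -0.16, 0.0]
```

```bash
cat > seg.py <<'E'
import sys,numpy as np,json
th0,th1,n,ex,ey,ez=map(float,sys.argv[1:7]) # start,end deg, rows, correction of commanded point mm (tool axes)
R=32;a=np.radians(np.linspace(th0,th1,int(n)+1)[1:]);b=np.radians(th0)
f=np.linspace(0,1,int(n)+1)[1:]
print(json.dumps([[[round(float((R*(np.sin(q)-np.sin(b))+ex*min(1,3*k))/1e3),4),round(float((R*(np.cos(q)-np.cos(b))+ey*min(1,3*k))/1e3),4),round(float((10*(b-q)/2/np.pi+ez*min(1,3*k))/1e3),4)],[0,0,0]] for q,k in zip(a,f)]))
E
python3 seg.py 52.6 -37.4 6 0 0 -2
```

```text
[[[-0.0059, 0.0059, -0.0006], [0, 0, 0]], [[-0.0131, 0.0101, -0.0012], [0, 0, 0]], [[-0.0212, 0.0123, -0.0008], [0, 0, 0]], [[-0.0295, 0.0123, -0.0003], [0, 0, 0]], [[-0.0376, 0.0101, 0.0001], [0, 0, 0]], [[-0.0449, 0.006, 0.0005], [0, 0, 0]]]
```

Request:
step_arm(commands=[[[-0.0059, 0.0059, -0.0006], [0, 0, 0]], [[-0.0131, 0.0101, -0.0012], [0, 0, 0]], [[-0.0212, 0.0123, -0.0008], [0, 0, 0]], [[-0.0295, 0.0123, -0.0003], [0, 0, 0]]])

```text
time: 15.92
eef_pos: [623.5, -130.1, 113.6]
tool_rot: [0.762, 0.648, 0.001, 0.001]
contact_force: [10.7, -0.5, -3.9]
finger_gap: 12.9
finger_force: 34.5
```

Request:
step_arm(commands=[[[-0.0081, -0.0022, 0.0004], [0, 0, 0]], [[-0.0154, -0.0063, 0.0008], [0, 0, 0]], [[-0.0154, -0.0063, 0.0008], [0, 0, 0]]])

```text
time: 16.3
eef_pos: [613.5, -146.1, 112.5]
tool_rot: [0.762, 0.647, -0.001, 0.001]
contact_force: [6.2, -7.0, -4.0]
finger_gap: 12.3
finger_force: 34.4
```

```bash
cat > fit.py <<'E'
import numpy as np
from scipy.optimize import least_squares
def fit(P):
    P=np.array(P,float);q=least_squares(lambda c:np.hypot(*(P-c).T)-32,(591,-121));print("centre",q.x.round(2),"res",q.fun.round(2))
    X=np.array([-.1616,-.987]);Y=np.array([.987,-.1616])
    d=P[-1]-q.x;print("theta last",np.degrees(np.arctan2(-(d@X),d@Y)).round(1));return q.x
E
python3 -c "
from fit import *
fit([(614.8,-98.6),(623.5,-130.1),(613.5,-146.1)])"
```

```text
centre [ 592.66 -121.75] res [ 0.03 -0.05  0.05]
theta last -40.1
```

```bash
python3 seg.py -37.4 -217.4 12 -0.4 1.7 0.5
```

```text
[[[-0.006, -0.0055, 0.0005], [0, 0, 0]], [[-0.0103, -0.0123, 0.0011], [0, 0, 0]], [[-0.0126, -0.0199, 0.0016], [0, 0, 0]], [[-0.0127, -0.0278, 0.0022], [0, 0, 0]], [[-0.0105, -0.0359, 0.0026], [0, 0, 0]], [[-0.0064, -0.0432, 0.003], [0, 0, 0]], [[-0.0005, -0.0491, 0.0034], [0, 0, 0]], [[0.0067, -0.0533, 0.0038], [0, 0, 0]], [[0.0148, -0.0554, 0.0043], [0, 0, 0]], [[0.0232, -0.0555, 0.0047], [0, 0, 0]], [[0.0312, -0.0533, 0.0051], [0, 0, 0]], [[0.0385, -0.0491, 0.0055], [0, 0, 0]]]
```

Request:
step_arm(commands=[[[-0.006, -0.0055, 0.0005], [0, 0, 0]], [[-0.0103, -0.0123, 0.0011], [0, 0, 0]], [[-0.0126, -0.0199, 0.0016], [0, 0, 0]], [[-0.0127, -0.0278, 0.0022], [0, 0, 0]], [[-0.0105, -0.0359, 0.0026], [0, 0, 0]], [[-0.0064, -0.0432, 0.003], [0, 0, 0]]])

```text
time: 17.05
eef_pos: [568.6, -142.5, 109.5]
tool_rot: [0.762, 0.648, -0.0, -0.001]
contact_force: [4.6, 0.2, -9.7]
finger_gap: 12.4
finger_force: 34.1
```

Request:
step_arm(commands=[[[0.0059, -0.0059, 0.0004], [0, 0, 0]], [[0.0131, -0.0101, 0.0008], [0, 0, 0]], [[0.0212, -0.0122, 0.0013], [0, 0, 0]], [[0.0296, -0.0123, 0.0017], [0, 0, 0]], [[0.0376, -0.0101, 0.0021], [0, 0, 0]], [[0.0449, -0.0059, 0.0025], [0, 0, 0]], [[0.0449, -0.0059, 0.0025], [0, 0, 0]]])

```text
time: 17.92
eef_pos: [571.3, -98.5, 107.0]
tool_rot: [0.762, 0.648, -0.001, 0.001]
contact_force: [9.3, -9.1, -15.1]
finger_gap: 12.6
finger_force: 34.3
```

```bash
python3 -c "
from fit import *
fit([(614.8,-98.6),(623.5,-130.1),(613.5,-146.1),(568.6,-142.5),(571.3,-98.5)])
P=np.array([(614.8,-98.6),(623.5,-130.1),(613.5,-146.1),(568.6,-142.5),(571.3,-98.5)])
q=least_squares(lambda c:np.hypot(*(P-c[:2]).T)-c[2],(591,-121,32));print(q.x,q.fun)"
python3 seg.py -217.4 -397.4 12 0.8 1 2.5
```

```text
centre [ 592.82 -121.81] res [-0.03 -0.22 -0.1  -0.15 -0.28]
theta last 142.0
[ 592.86753399 -121.82015318   31.83661247] [ 0.10409163 -0.10486438  0.02574173  0.04707098 -0.07203997]
[[[0.0061, 0.0061, 0.001], [0, 0, 0]], [[0.0105, 0.0136, 0.0021], [0, 0, 0]], [[0.0129, 0.0219, 0.0031], [0, 0, 0]], [[0.0131, 0.0305, 0.0042], [0, 0, 0]], [[0.0109, 0.0386, 0.0046], [0, 0, 0]], [[0.0068, 0.0459, 0.005], [0, 0, 0]], [[0.0009, 0.0518, 0.0054], [0, 0, 0]], [[-0.0063, 0.056, 0.0058], [0, 0, 0]], [[-0.0144, 0.0581, 0.0062], [0, 0, 0]], [[-0.0228, 0.0582, 0.0067], [0, 0, 0]], [[-0.0308, 0.056, 0.0071], [0, 0, 0]], [[-0.0381, 0.0518, 0.0075], [0, 0, 0]]]
```

```bash
python3 seg.py -217.4 -397.4 12 -0.5 1 2.5
```

```text
[[[0.0058, 0.0061, 0.001], [0, 0, 0]], [[0.0099, 0.0136, 0.0021], [0, 0, 0]], [[0.0119, 0.0219, 0.0031], [0, 0, 0]], [[0.0118, 0.0305, 0.0042], [0, 0, 0]], [[0.0096, 0.0386, 0.0046], [0, 0, 0]], [[0.0055, 0.0459, 0.005], [0, 0, 0]], [[-0.0004, 0.0518, 0.0054], [0, 0, 0]], [[-0.0076, 0.056, 0.0058], [0, 0, 0]], [[-0.0157, 0.0581, 0.0062], [0, 0, 0]], [[-0.0241, 0.0582, 0.0067], [0, 0, 0]], [[-0.0321, 0.056, 0.0071], [0, 0, 0]], [[-0.0394, 0.0518, 0.0075], [0, 0, 0]]]
```

Request:
step_arm(commands=[[[0.0058, 0.0061, 0.001], [0, 0, 0]], [[0.0099, 0.0136, 0.0021], [0, 0, 0]], [[0.0119, 0.0219, 0.0031], [0, 0, 0]], [[0.0118, 0.0305, 0.0042], [0, 0, 0]], [[0.0096, 0.0386, 0.0046], [0, 0, 0]], [[0.0055, 0.0459, 0.005], [0, 0, 0]], [[-0.0004, 0.0518, 0.0054], [0, 0, 0]], [[-0.0076, 0.056, 0.0058], [0, 0, 0]], [[-0.0157, 0.0581, 0.0062], [0, 0, 0]], [[-0.0241, 0.0582, 0.0067], [0, 0, 0]], [[-0.0321, 0.056, 0.0071], [0, 0, 0]], [[-0.0394, 0.0518, 0.0075], [0, 0, 0]]])

```text
time: 19.42
eef_pos: [616.9, -145.2, 102.0]
tool_rot: [0.762, 0.648, 0.001, 0.001]
contact_force: [3.8, -0.8, 4.3]
finger_gap: 12.6
finger_force: 36.2
```

```bash
python3 seg.py -397.4 -577.4 12 0 0 0.5
```

```text
[[[-0.0059, -0.0059, 0.0005], [0, 0, 0]], [[-0.0101, -0.0131, 0.0011], [0, 0, 0]], [[-0.0123, -0.0212, 0.0016], [0, 0, 0]], [[-0.0123, -0.0295, 0.0022], [0, 0, 0]], [[-0.0101, -0.0376, 0.0026], [0, 0, 0]], [[-0.006, -0.0449, 0.003], [0, 0, 0]], [[-0.0001, -0.0508, 0.0034], [0, 0, 0]], [[0.0071, -0.055, 0.0038], [0, 0, 0]], [[0.0152, -0.0571, 0.0043], [0, 0, 0]], [[0.0236, -0.0572, 0.0047], [0, 0, 0]], [[0.0316, -0.055, 0.0051], [0, 0, 0]], [[0.0389, -0.0508, 0.0055], [0, 0, 0]]]
```

Request:
step_arm(commands=[[[-0.0059, -0.0059, 0.0005], [0, 0, 0]], [[-0.0101, -0.0131, 0.0011], [0, 0, 0]], [[-0.0123, -0.0212, 0.0016], [0, 0, 0]], [[-0.0123, -0.0295, 0.0022], [0, 0, 0]], [[-0.0101, -0.0376, 0.0026], [0, 0, 0]], [[-0.006, -0.0449, 0.003], [0, 0, 0]]])

```text
time: 20.18
eef_pos: [570.5, -144.3, 99.2]
tool_rot: [0.762, 0.648, 0.0, 0.001]
contact_force: [-1.7, -2.2, 7.4]
finger_gap: 12.6
finger_force: 36.4
```

Request:
step_arm(commands=[[[0.0059, -0.0059, 0.0004], [0, 0, 0]], [[0.0131, -0.0101, 0.0008], [0, 0, 0]], [[0.0212, -0.0122, 0.0013], [0, 0, 0]], [[0.0296, -0.0123, 0.0017], [0, 0, 0]], [[0.0376, -0.0101, 0.0021], [0, 0, 0]], [[0.0449, -0.0059, 0.0025], [0, 0, 0]]])

```text
time: 20.92
eef_pos: [572.5, -98.4, 96.5]
tool_rot: [0.762, 0.648, 0.001, 0.001]
contact_force: [0.1, -3.0, 6.2]
finger_gap: 12.7
finger_force: 36.2
```

```bash
python3 seg.py -577.4 -707.4 9 0 0 1; python3 -c "
from fit import *
fit([(614.8,-98.6),(613.5,-146.1),(571.3,-98.5)])"
```

```text
[[[0.0057, 0.0057, 0.0007], [0, 0, 0]], [[0.0099, 0.0126, 0.0015], [0, 0, 0]], [[0.0121, 0.0203, 0.0022], [0, 0, 0]], [[0.0124, 0.0283, 0.0026], [0, 0, 0]], [[0.0107, 0.0362, 0.003], [0, 0, 0]], [[0.0071, 0.0433, 0.0034], [0, 0, 0]], [[0.0018, 0.0494, 0.0038], [0, 0, 0]], [[-0.0049, 0.0539, 0.0042], [0, 0, 0]], [[-0.0125, 0.0567, 0.0046], [0, 0, 0]]]
centre [ 592.86 -121.89] res [-0.01 -0.19 -0.19]
theta last 142.0
```

Request:
step_arm(commands=[[[0.0057, 0.0057, 0.0002], [0, 0, 0]], [[0.0099, 0.0126, 0.0005], [0, 0, 0]], [[0.0121, 0.0203, 0.0009], [0, 0, 0]], [[0.0124, 0.0283, 0.0012], [0, 0, 0]], [[0.0107, 0.0362, 0.0016], [0, 0, 0]], [[0.0071, 0.0433, 0.002], [0, 0, 0]], [[0.0018, 0.0494, 0.0024], [0, 0, 0]], [[-0.0049, 0.0539, 0.0028], [0, 0, 0]], [[-0.0125, 0.0567, 0.0032], [0, 0, 0]], [[-0.0125, 0.0567, 0.0032], [0, 0, 0]]])

```text
time: 22.18
eef_pos: [626.5, -120.1, 93.1]
tool_rot: [0.762, 0.648, 0.001, 0.001]
contact_force: [0.3, -0.1, 7.2]
finger_gap: 12.5
finger_force: 36.4
```

```bash
python3 -c "
from h import *
from fit import fit
p=observe()['eef_pos'];fit([(614.8,-98.6),(623.5,-130.1),(613.5,-146.1),(568.6,-142.5),(571.3,-98.5),(616.9,-145.2),(570.5,-144.3),(572.5,-98.4),p[:2]]);plan((0,0,0))"
```

```text
centre [ 593.48 -122.1 ] res [-0.27 -0.93 -0.75  0.17  0.39  0.9  -0.05 -0.35  1.05]
theta last 12.8
t 22.175 at [ 626.5 -120.1   93.1] yaw -9.26 j [-0.19  0.29  0.14  1.43  0.    1.54] gap 12.5 F [ 0.3 -0.1  7.2] M [-0.17 -0.09  0.04]
  shift [ 0.0177 -0.6376  0.0931] turn z None rowsxyz? [0.16, 0.99, 0.0] [0.99, -0.16, 0.0]
```

Request:
step_arm(commands=[[[-0.004, 0.0005, -0.0003], [0, 0, 0]], [[-0.007, 0.0008, -0.0006], [0, 0, 0]], [[-0.007, 0.0008, -0.0006], [0, 0, 0]], [[-0.007, 0.0008, -0.0006], [0, 0, 0]]])

```text
time: 22.68
eef_pos: [625.9, -127.1, 93.0]
tool_rot: [0.762, 0.648, 0.001, 0.001]
contact_force: [3.8, 0.1, 5.3]
finger_gap: 12.6
finger_force: 36.2
```

```bash
python3 -c "
from h import *
from fit import fit
p=observe()['eef_pos'];fit([(616.9,-145.2),(570.5,-144.3),(572.5,-98.4),(626.5,-120.1),p[:2]]);plan((0,0,0))"
```

```text
centre [ 594.23 -122.4 ] res [ 0.15  0.29  0.37  0.36 -0.  ]
theta last 0.9
t 22.675 at [ 625.9 -127.1   93. ] yaw -9.26 j [-0.2   0.29  0.14  1.43  0.    1.53] gap 12.6 F [3.8 0.1 5.3] M [ 0.06 -0.72  0.02]
  shift [ 0.0247 -0.6382  0.093 ] turn z None rowsxyz? [0.16, 0.99, 0.0] [0.99, -0.16, 0.0]
```

Request:
step_arm(commands=[[[-0.0004, 0, 0], [0, 0, 0]], [[-0.0004, 0, 0], [0, 0, 0]], [[-0.0004, 0, 0], [0, 0, 0]], [[-0.0004, 0, 0], [0, 0, 0]], [[-0.0004, 0, -0.03], [0, 0, 0]], [[-0.0004, 0, -0.08], [0, 0, 0]], [[-0.0004, 0, -0.08], [0, 0, 0]]], gripper=0.04)

```text
time: 23.55
eef_pos: [626.7, -127.8, 176.8]
tool_rot: [0.762, 0.648, 0.002, 0.003]
contact_force: [-0.4, 0.1, -0.1]
finger_gap: 39.9
finger_force: 0.0
```

```bash
python3 - <<'E'
from h import *
# pin axis from initial top image: dark handle and light shaft
t=cv2.imread("pics/ta.png");g=t.mean(2)
for y in range(215,256,2):print(y,g[y,224:242].astype(int))
s=cv2.imread("pics/sa.png");gs=s.mean(2);print(proj("side",(430,-21.5,38)))
u,v=proj("side",(430,-21.5,34)).astype(int)
m=(gs[v-10:v+10,u-14:u+14]<95).astype(np.uint8);n,l,st,c=cv2.connectedComponentsWithStats(m)
for i in range(1,n):print(st[i],c[i]+[u-14,v-10])
plan((430,-21.5,165),95.7)
E
```

```text
215 [141 118 107 107 115 135 150 159 160 161 160 155 155 155 158 160 159 160]
217 [159 164 170 180 185 185 177 181 198 209 213 212 208 196 171 158 159 160]
219 [171 209 226 228 226 212 188 181 196 221 229 229 229 222 185 162 157 161]
221 [173 214 229 231 227 213 186 178 192 217 227 229 229 224 193 168 159 159]
223 [181 217 229 230 223 195 174 177 185 204 219 227 230 226 209 179 162 160]
225 [174 205 225 226 214 192 171 171 168 165 190 214 226 229 221 189 164 158]
227 [168 193 221 218 174 133 136 162 160 136 158 205 227 229 221 182 160 158]
229 [158 177 214 221 196 176 157 160 167 166 197 224 231 229 222 180 157 158]
231 [155 170 213 228 228 216 171 164 182 195 220 227 225 224 217 189 164 160]
233 [155 169 198 195 184 176 156 164 184 194 218 215 174 156 179 188 173 162]
235 [158 175 194 175 159 170 165 172 184 194 217 225 214 210 215 209 183 164]
237 [160 179 213 226 228 221 185 146 136 143 174 211 226 231 229 222 189 164]
239 [159 168 197 223 230 219 163 101  82  83 103 160 214 229 230 220 182 158]
241 [159 159 181 217 227 207 149  97  80  81  96 148 209 228 230 219 178 156]
243 [158 152 165 209 220 181 124  87  79  80  90 143 206 229 229 222 190 163]
245 [157 147 159 207 227 213 155 100  78  76  85 137 206 228 230 224 205 173]
247 [160 156 173 213 229 218 164 105  82  76  93 149 211 229 230 227 211 178]
249 [159 160 181 217 230 219 170 123 108 111 144 197 225 230 230 229 221 187]
251 [159 159 173 195 214 207 169 137 128 127 137 160 171 177 180 183 182 170]
253 [159 158 157 154 158 160 158 156 157 156 155 157 154 156 156 156 161 158]
255 [159 159 158 159 158 156 158 159 159 158 159 158 158 158 161 159 158 159]
[210.47259421 220.739495  ]
[11  6 12  9 76] [212.13157895 221.88157895]
t 23.55 at [ 626.7 -127.8  176.8] yaw -9.26 j [-0.2   0.29  0.3   1.58  0.    1.53] gap 39.9 F [-0.4  0.1 -0.1] M [-0.01  0.01 -0.03]
  shift [ 0.0732 -0.2112  0.0118] turn z -105.0 rowsxyz? [0.16, 0.99, -0.0] [0.99, -0.16, 0.01]
```

```bash
python3 - <<'E'
from h import *
print(tri((212.1,221.9),(232.4,243.5)))
T=lambda u,z:ray("top",u,z)[:2]
a=T((232.5,243.5),40);b=T((230.85,219.5),34);d=b-a;print(a,b,np.degrees(np.arctan2(d[1],d[0])))
# rest foot sides at z5
for y in(219,223,239,245):pass
l1,l2=T((224.7,219),5),T((226.4,247),5);r1,r2=T((238.0,219),5),T((240.5,247),5)
for p,q in((l2,l1),(r2,r1)):print(np.degrees(np.arctan2(*(p-q)[::-1]*-1)))
print(T((231.3,219),5),T((233.4,247),5), "front edge",T((231,216.7),5),"rear",T((233.5,251.2),5))
plan((430,-21.5,165),95)
E
```

```text
[432.91132417 -22.26957904  34.13687146]
[431.39921127 -22.35720088] [499.42492997 -17.3754336 ] 4.188498184834232
3.726871300446115
4.963298339271021
[504.62448099 -17.37625194] [423.59941994 -23.53522237] front edge [511.38411902 -16.49118716] rear [411.64432469 -23.82861333]
t 23.55 at [ 626.7 -127.8  176.8] yaw -9.26 j [-0.2   0.29  0.3   1.58  0.    1.53] gap 39.9 F [-0.4  0.1 -0.1] M [-0.01  0.01 -0.03]
  shift [ 0.0732 -0.2112  0.0118] turn z -104.3 rowsxyz? [0.16, 0.99, -0.0] [0.99, -0.16, 0.01]
```

```bash
python3 - <<'E'
from h import *
plan((431,-23,110),94.4)
E
```

```text
t 23.55 at [ 626.7 -127.8  176.8] yaw -9.26 j [-0.2   0.29  0.3   1.58  0.    1.53] gap 39.9 F [-0.4  0.1 -0.1] M [-0.01  0.01 -0.03]
  shift [ 0.0719 -0.21    0.0668] turn z -103.7 rowsxyz? [0.16, 0.99, -0.0] [0.99, -0.16, 0.01]
```

Request:
step_arm(commands=[[[0.015, -0.03, 0], [0, 0, -10]], [[0.03, -0.07, 0], [0, 0, -20]], [[0.045, -0.11, 0.01], [0, 0, -30]], [[0.06, -0.15, 0.03], [0, 0, -40]], [[0.07, -0.19, 0.05], [0, 0, -50]], [[0.0719, -0.21, 0.0668], [0, 0, -60]], [[0.0719, -0.21, 0.0668], [0, 0, -70]], [[0.0719, -0.21, 0.0668], [0, 0, -80]], [[0.0719, -0.21, 0.0668], [0, 0, -90]], [[0.0719, -0.21, 0.0668], [0, 0, -100]], [[0.0719, -0.21, 0.0668], [0, 0, -103.7]], [[0.0719, -0.21, 0.0668], [0, 0, -103.7]]])

```text
time: 25.05
eef_pos: [429.1, -22.7, 104.9]
tool_rot: [-0.038, 0.999, 0.0, -0.0]
contact_force: [0.7, -0.4, 0.2]
finger_gap: 40.0
finger_force: 0.0
```

```bash
python3 - <<'E'
from h import *
plan((431,-23,17),94.4)
s=avg("side",2);t=avg("top",2)
cv2.imwrite("pics/g4.png",np.hstack([crop(s,255,185,60,60,6),crop(s,180,180,70,60,6)]))
cv2.imwrite("pics/t_g4.png",t);cv2.imwrite("pics/s_g4.png",s)
E
```

```text
t 25.05 at [429.1 -22.7 104.9] yaw 94.41 j [-0.05 -0.21 -0.35  1.44  0.   -0.13] gap 40.0 F [ 0.7 -0.4  0.2] M [-0.04  0.   -0.04]
  shift [-0.0018 -0.0004  0.0879] turn z 0.0 rowsxyz? [-1.0, -0.08, 0.0] [-0.08, 1.0, 0.0]
```

View pics/g4.png

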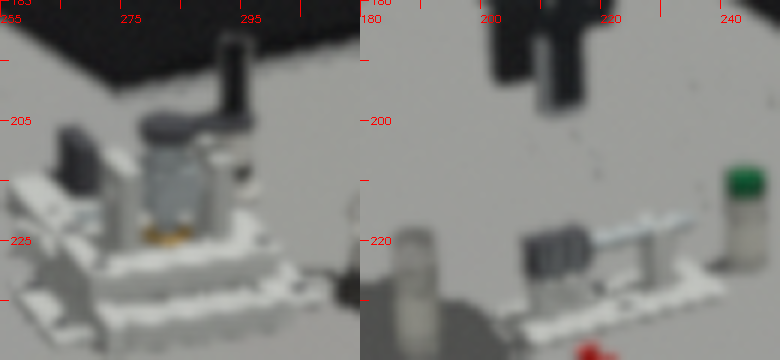

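The last view shows the crank post on the far +y side (side pixel (293,192)), the carrier in the lane with its grip bar at (267,212), and the fingers above the pin handle (211,222). I'll descend onto the pin.

Request:
step_arm(commands=[[[-0.0018, 0, 0.04], [0, 0, 0]], [[-0.0018, 0, 0.065], [0, 0, 0]], [[-0.0018, 0, 0.08], [0, 0, 0]], [[-0.0018, 0, 0.087], [0, 0, 0]], [[-0.0018, 0, 0.087], [0, 0, 0]]])

```text
time: 25.88
eef_pos: [431.4, -22.6, 18.7]
tool_rot: [-0.039, 0.999, -0.0, 0.0]
contact_force: [-0.5, -0.0, 0.4]
finger_gap: 39.9
finger_force: 0.0
```

```bash
python3 - <<'E'
from h import *
plan((431,-23,17),94.4)
s=cv2.imread("pics/s_g4.png").mean(2)
for y in range(188,206,2):print(y,s[y,286:298].astype(int))
X=np.array([-.1616,-.987]);Y=np.array([.987,-.1616])
for th in(-8,-4,0,4,8):
    q=np.radians(th);p=np.array([591,-121])+32*(-np.sin(q)*X+np.cos(q)*Y);print(th,proj("side",(*p,120)),proj("side",(*p,90)))
E
```

```text
t 25.875 at [431.4 -22.6  18.7] yaw 94.43 j [-0.05 -0.18 -0.48  1.26 -0.   -0.13] gap 39.9 F [-0.5 -0.   0.4] M [-0.08  0.03  0.01]
  shift [ 0.0004 -0.0004  0.0017] turn z 0.0 rowsxyz? [-1.0, -0.08, -0.0] [-0.08, 1.0, -0.0]
188 [24 26 24 22 25 25 26 26 25 26 25 26]
190 [23 26 25 27 25 34 47 45 40 41 36 29]
192 [25 23 23 23 29 41 44 37 34 46 59 47]
194 [20 20 22 20 29 41 35 24 23 45 68 60]
196 [ 29  33  43  57  62  59  42  29  25  50  89 113]
198 [106 113 123 128 125  96  54  29  26  51  99 136]
200 [146 151 152 151 144 107  58  28  27  50 101 139]
202 [152 152 150 146 132  96  50  24  27  48  96 137]
204 [102  98  90  82  72  61  50  47  50  63  83 117]
-8 [293.26479725 192.19296896] [293.07413443 202.87672723]
-4 [293.01819816 191.90493664] [292.82985815 202.57382966]
0 [292.71587237 191.623574  ] [292.53029705 202.27790403]
4 [292.35952486 191.35018889] [292.17713895 201.99032662]
8 [291.9510953  191.08603979] [291.77230481 201.71242207]
```

Request:
step_arm(commands=[[[0, 0, 0], [0, 0, 0]], [[0, 0, 0], [0, 0, 0]], [[0, 0, 0], [0, 0, 0]], [[0, 0, 0], [0, 0, 0]], [[0, 0, 0], [0, 0, 0]]], gripper=0.006, grip_force=45)

```text
time: 26.5
eef_pos: [431.9, -22.6, 19.4]
tool_rot: [-0.039, 0.999, -0.0, 0.001]
contact_force: [-0.2, 0.2, 5.6]
finger_gap: 13.0
finger_force: 44.5
```

Request:
step_arm(commands=[[[0, 0, -0.015], [0, 0, 0]], [[0, 0, -0.04], [0, 0, 0]], [[0, 0, -0.07], [0, 0, 0]], [[0, 0, -0.07], [0, 0, 0]], [[0, 0, -0.07], [0, 0, 0]]])

```text
time: 27.12
eef_pos: [431.2, -22.6, 88.4]
tool_rot: [-0.039, 0.999, -0.0, -0.0]
contact_force: [-0.3, -0.7, -0.4]
finger_gap: 13.2
finger_force: 43.8
```

```bash
python3 - <<'E'
from h import *
O=np.array([593.3,-121.7]);X=np.array([-.1616,-.987]);Y=np.array([.987,-.1616])
# TCP target: pin x=-17 at TCP, tip 58 -> 75 ahead. tip 15 mm before cheek => TCP clamp y -26-15-75
p=O+Y*(-116);plan((*p,88),80.7);print(p)
E
```

```text
t 27.125 at [431.2 -22.6  88.4] yaw 94.44 j [-0.05 -0.21 -0.37  1.4  -0.   -0.13] gap 13.2 F [-0.3 -0.7 -0.4] M [-0.03  0.03  0.02]
  shift [-0.0413 -0.0838  0.0004] turn z 13.7 rowsxyz? [-1.0, -0.08, 0.0] [-0.08, 1.0, -0.0]
[ 478.808  -102.9544]
```

Request:
step_arm(commands=[[[-0.01, -0.02, 0], [0, 0, 4]], [[-0.025, -0.05, 0], [0, 0, 9]], [[-0.038, -0.075, 0], [0, 0, 13]], [[-0.0413, -0.0838, 0], [0, 0, 13.7]], [[-0.0413, -0.0838, 0.02], [0, 0, 13.7]], [[-0.0413, -0.0838, 0.04], [0, 0, 13.7]], [[-0.0413, -0.0838, 0.047], [0, 0, 13.7]], [[-0.0413, -0.0838, 0.047], [0, 0, 13.7]], [[-0.0413, -0.0838, 0.047], [0, 0, 13.7]]])

```text
time: 28.25
eef_pos: [479.2, -102.9, 42.2]
tool_rot: [0.081, 0.997, -0.0, 0.0]
contact_force: [-0.2, 0.6, -0.5]
finger_gap: 13.3
finger_force: 43.8
```

```bash
python3 - <<'E'
from h import *
O=np.array([593.3,-121.7]);Y=np.array([.987,-.1616])
plan((*(O+Y*(-116)),41.2),80.7)
s=avg("side",4);t=avg("top",4);cv2.imwrite("pics/s5.png",s);cv2.imwrite("pics/t5.png",t)
A=crop(s,235,190,75,60,10)[:,:];cv2.imwrite("pics/g5.png",A)
for nm,c in(("cam",np.array([591,-121.])),("tcp",O)):
    print(nm,"bore side",proj("side",(*(c-26*Y),56)),"top",proj("top",(*(c-26*Y),56)),"tip exp side",proj("side",(*(c-41*Y),56)),"sh",proj("side",(*(c-99*Y),56)),"top tip",proj("top",(*(c-41*Y),56)),"sh",proj("top",(*(c-99*Y),56)))
E
```

```text
t 28.25 at [ 479.2 -102.9   42.2] yaw 80.76 j [-0.21 -0.05 -0.32  1.3   0.   -0.05] gap 13.3 F [-0.2  0.6 -0.5] M [ 0.   -0.03  0.03]
  shift [ 0.0004 -0.0002  0.001 ] turn z 0.1 rowsxyz? [-0.99, 0.16, -0.0] [0.16, 0.99, -0.0]
cam bore side [271.91229625 217.08613582] top [265.94527647 194.94345275] tip exp side [266.54210321 217.86006909] sh [245.41278462 220.90515192] top tip [265.164416   200.12990118] sh [262.10513001 220.44957384]
tcp bore side [272.80419688 217.00888348] top [266.18112881 194.13950956] tip exp side [267.43900177 217.78227888] sh [246.32947334 220.82522733] top tip [265.40123347 199.321599  ] sh [262.34574574 219.62408036]
```

View pics/g5.png

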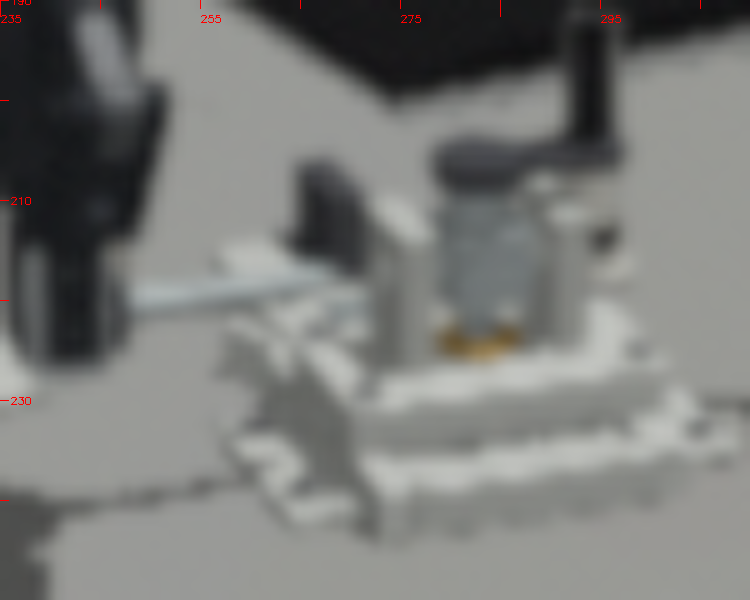

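The view shows the pin shaft running from about (248,219.7) to its tip at (268,217.4), heading for the near cheek. The expected tip is (267.4,217.8). I'll measure its line numerically.

```bash
python3 - <<'E'
from h import *
O=np.array([593.3,-121.7]);Y=np.array([.987,-.1616]);X=np.array([-.1616,-.987])
s=cv2.imread("pics/s5.png").astype(float);t=cv2.imread("pics/t5.png").astype(float);t0=cv2.imread("pics/t_g4.png").astype(float);s0=cv2.imread("pics/s_g4.png").astype(float)
D=np.abs(s-s0).sum(2)
pts=[]
for x in range(248,270):
    w=D[211:226,x].copy();w[w<20]=0
    if w.sum():pts.append((x,(w@np.arange(211,226))/w.sum()))
print("side",[(x,round(y,1)) for x,y in pts])
print("exp",[(x,round(220.83-(x-246.33)*.1442,1)) for x in range(248,270,4)])
D=np.abs(t-t0).sum(2)
print("top diff");
for y in range(192,226,2):print(y,D[y,256:276].astype(int))
E
```

```text
side [(248, np.float64(215.1)), (249, np.float64(215.1)), (250, np.float64(216.8)), (251, np.float64(220.0)), (252, np.float64(220.0)), (253, np.float64(220.0)), (254, np.float64(220.1)), (255, np.float64(219.4)), (256, np.float64(218.4)), (257, np.float64(218.3)), (258, np.float64(218.7)), (260, np.float64(218.6)), (261, np.float64(218.8)), (262, np.float64(218.8)), (263, np.float64(218.6)), (264, np.float64(218.5)), (265, np.float64(217.7)), (266, np.float64(216.8)), (267, np.float64(216.6)), (268, np.float64(216.5)), (269, np.float64(216.5))]
exp [(248, 220.6), (252, 220.0), (256, 219.4), (260, 218.9), (264, 218.3), (268, 217.7)]
top diff
192 [ 28  35  29  54  25  91 110  64  36  29  22  19  24  28  40  37  46  42
  26  24]
194 [101  29  56  57  33 191 310 334 330 298 281 274 261 226 151  33  41  49
  39  20]
196 [197  42  49  30  64 175 258 270 275 286 297 304 318 258 125  22  52  64
  54  50]
198 [283 264 207 118  29  29  72 113 145 165 154 145 132  70  26  61  63  55
  51  60]
200 [322 351 237  72  41  89  97 105  93  76  90  96  99  75  22 112 171 127
  86  32]
202 [315 384 33
[... 328 characters left out ...]
 69]
210 [346 393 420 424 421 288 152  74  46  39  27  17  15  20  21  31  88  75
  18  38]
212 [353 402 451 471 474 389 255 185 161 164 162 151 142 132 137 136 119  89
  77  62]
214 [337 397 440 472 478 396 253 171 166 160 166 159 166 164 159 161 152 145
 141 145]
216 [339 402 427 466 454 387 247 171 153 160 168 167 164 160 153 162 157 157
 152 149]
218 [342 378 411 451 467 368 245 171 156 157 167 168 172 160 159 160 153 157
 150 146]
220 [334 366 412 446 461 362 245 179 152 157 168 171 165 171 160 161 159 139
 157 134]
222 [334 368 401 429 444 346 224 159 150 156 167 169 164 170 165 163 146 140
 134 135]
224 [353 378 398 432 412 316 183 131 133 135 143 139 145 153 145 150 131 129
 120 121]
```

Request:
step_arm(commands=[[[-0.004, 0, 0.001], [0, 0, 0]], [[-0.009, 0, 0.001], [0, 0, 0]], [[-0.013, 0, 0.001], [0, 0, 0]], [[-0.017, 0, 0.001], [0, 0, 0]], [[-0.017, 0, 0.001], [0, 0, 0]]])

```text
time: 29.28
eef_pos: [495.9, -105.7, 40.4]
tool_rot: [0.081, 0.997, 0.0, -0.0]
contact_force: [0.8, 0.4, -1.0]
finger_gap: 13.0
finger_force: 43.8
```

Request:
step_arm(commands=[[[-0.002, 0, 0], [0, 0, 0]], [[-0.004, 0, 0], [0, 0, 0]], [[-0.004, 0, 0], [0, 0, 0]]])

```text
time: 29.65
eef_pos: [499.7, -106.3, 40.5]
tool_rot: [0.081, 0.997, -0.0, 0.0]
contact_force: [-0.3, 0.2, 0.5]
finger_gap: 13.3
finger_force: 43.8
```

Request:
step_arm(commands=[[[-0.002, 0, 0], [0, 0, 0]], [[-0.004, 0, 0], [0, 0, 0]], [[-0.006, 0, 0], [0, 0, 0]], [[-0.006, 0, 0], [0, 0, 0]]])

```text
time: 30.15
eef_pos: [505.7, -107.3, 40.5]
tool_rot: [0.081, 0.997, -0.0, -0.0]
contact_force: [0.5, -0.1, -1.2]
finger_gap: 12.9
finger_force: 43.8
```

Request:
step_arm(commands=[[[-0.002, 0, 0], [0, 0, 0]], [[-0.004, 0, 0], [0, 0, 0]], [[-0.004, 0, 0], [0, 0, 0]]])

```text
time: 30.52
eef_pos: [509.6, -108.0, 40.5]
tool_rot: [0.081, 0.997, -0.0, 0.0]
contact_force: [-0.5, 0.2, 0.3]
finger_gap: 13.2
finger_force: 43.8
```

Request:
step_arm(commands=[[[-0.002, 0, 0], [0, 0, 0]], [[-0.004, 0, 0], [0, 0, 0]], [[-0.006, 0, 0], [0, 0, 0]], [[-0.008, 0, 0], [0, 0, 0]], [[-0.01, 0, 0], [0, 0, 0]], [[-0.01, 0, 0], [0, 0, 0]]])

```text
time: 31.28
eef_pos: [519.5, -109.5, 40.5]
tool_rot: [0.081, 0.997, 0.0, 0.0]
contact_force: [0.3, -0.2, -0.5]
finger_gap: 13.1
finger_force: 43.8
```

Request:
step_arm(commands=[[[-0.002, 0, 0], [0, 0, 0]], [[-0.004, 0, 0], [0, 0, 0]], [[-0.006, 0, 0], [0, 0, 0]], [[-0.008, 0, 0], [0, 0, 0]], [[-0.01, 0, 0], [0, 0, 0]], [[-0.01, 0, 0], [0, 0, 0]]])

```text
time: 32.02
eef_pos: [529.3, -111.2, 40.5]
tool_rot: [0.081, 0.997, -0.0, -0.0]
contact_force: [0.5, 0.1, -0.2]
finger_gap: 12.9
finger_force: 43.8
```

Request:
step_arm(commands=[[[-0.002, 0, 0], [0, 0, 0]], [[-0.004, 0, 0], [0, 0, 0]], [[-0.006, 0, 0], [0, 0, 0]], [[-0.008, 0, 0], [0, 0, 0]], [[-0.01, 0, 0], [0, 0, 0]], [[-0.01, 0, 0], [0, 0, 0]]])

```text
time: 32.78
eef_pos: [539.2, -112.8, 40.4]
tool_rot: [0.081, 0.997, 0.0, -0.0]
contact_force: [0.2, 0.1, -1.5]
finger_gap: 12.8
finger_force: 43.8
```

Request:
step_arm(commands=[[[-0.002, 0, 0], [0, 0, 0]], [[-0.004, 0, 0], [0, 0, 0]], [[-0.006, 0, 0], [0, 0, 0]], [[-0.008, 0, 0], [0, 0, 0]], [[-0.008, 0, 0], [0, 0, 0]]])

```text
time: 33.4
eef_pos: [547.1, -114.1, 40.5]
tool_rot: [0.081, 0.997, -0.0, -0.0]
contact_force: [-0.0, 0.3, -0.9]
finger_gap: 12.4
finger_force: 43.8
```

Request:
step_arm(commands=[[[-0.002, 0, 0], [0, 0, 0]], [[-0.003, 0, 0], [0, 0, 0]], [[-0.003, 0, 0], [0, 0, 0]]])

```text
time: 33.78
eef_pos: [550.0, -114.6, 40.5]
tool_rot: [0.081, 0.997, -0.0, 0.0]
contact_force: [-0.1, 0.8, -0.6]
finger_gap: 12.9
finger_force: 43.8
```

Request:
step_arm(commands=[[[-0.001, 0, 0], [0, 0, 0]], [[-0.002, 0, 0], [0, 0, 0]], [[-0.002, 0, 0], [0, 0, 0]]])

```text
time: 34.15
eef_pos: [551.0, -114.7, 40.4]
tool_rot: [0.081, 0.997, 0.0, -0.001]
contact_force: [-5.6, 1.0, 3.5]
finger_gap: 13.4
finger_force: 44.3
```

Request:
step_arm(commands=[[[-0.001, 0, 0], [0, 0, 0]], [[-0.002, 0, 0], [0, 0, 0]], [[-0.002, 0, 0], [0, 0, 0]]])

```text
time: 34.52
eef_pos: [551.0, -114.7, 40.4]
tool_rot: [0.081, 0.997, 0.0, -0.003]
contact_force: [-16.3, 3.1, 9.7]
finger_gap: 13.2
finger_force: 45.3
```

Request:
step_arm(commands=[[[0.001, 0, 0], [0, 0, 0]], [[0.0015, 0, 0], [0, 0, 0]], [[0.0015, 0, 0], [0, 0, 0]]])

```text
time: 34.9
eef_pos: [551.0, -114.7, 40.4]
tool_rot: [0.081, 0.997, 0.0, -0.001]
contact_force: [-8.6, 2.0, 4.0]
finger_gap: 13.0
finger_force: 44.6
```

Request:
step_arm(commands=[[[0, 0, 0], [0, 0, 0]], [[0, 0, 0], [0, 0, 0]], [[0, 0, 0], [0, 0, 0]], [[0, 0, -0.015], [0, 0, 0]], [[0, 0, -0.04], [0, 0, 0]], [[0.03, 0, -0.09], [0, 0, 0]], [[0.1, 0, -0.14], [0, 0, 0]], [[0.15, 0, -0.14], [0, 0, 0]], [[0.15, 0, -0.14], [0, 0, 0]], [[0.15, 0, -0.14], [0, 0, 0]]], gripper=0.04)

```text
time: 36.15
eef_pos: [404.8, -90.9, 181.6]
tool_rot: [0.081, 0.997, -0.0, 0.001]
contact_force: [-0.3, -0.3, 0.2]
finger_gap: 39.9
finger_force: 0.0
```

```bash
python3 - <<'E'
from h import *
plan((0,0,0))
s=avg("side",3);t=avg("top",3);cv2.imwrite("pics/s6.png",s);cv2.imwrite("pics/t6.png",t)
Y=np.array([.987,-.1616]);O=np.array([593.3,-121.7])
print("handle exp side",proj("side",(*(O-41*Y),56)),"sh",proj("side",(*(O-26*Y),56)),"end",proj("side",(*(O-56*Y),56)))
g=s.mean(2)
for y in range(208,226):print(y,g[y,258:276].astype(int))
print("post/bar rows");m=(g[200:222,255:275]<90);print([ (x+255,int(m[:,x].sum())) for x in range(20)])
E
```

```text
t 36.15 at [404.8 -90.9 181.6] yaw 80.73 j [-0.22 -0.25 -0.23  1.59  0.   -0.06] gap 39.9 F [-0.3 -0.3  0.2] M [ 0.01 -0.02  0.04]
  shift [0.4141 0.0245 0.1816] turn z None rowsxyz? [-0.99, 0.16, -0.0] [0.16, 0.99, -0.0]
handle exp side [267.43900177 217.78227888] sh [272.80419688 217.00888348] end [262.03550441 218.56119556]
208 [155 155 155 154 154 147 111  69  59  68  77  90 113 136 151 155 156 156]
209 [154 155 154 154 154 146 111  66  47  54  66  73  89 121 150 163 165 162]
210 [155 155 154 154 154 146 111  65  42  43  54  58  71 110 150 172 179 174]
211 [154 155 155 154 153 144 109  65  41  41  48  53  60  92 136 166 182 184]
212 [155 156 155 153 146 135 101  60  41  41  49  53  58  78 109 141 168 181]
213 [160 161 162 157 137 112  79  52  41  45  52  57  63  75  91 112 142 166]
214 [172 175 175 171 147 104  66  53  56  59  64  67  71  77  83  92 113 138]
215 [183 187 186 178 156 114  76  68  73  77  79  76  75  79  79  82 100 121]
216 [180 189 186 166 130  94  77  77  80  82  85  81  80  78  73  78  98 119]
217 [164 183 183 156 106  76  74  80  81  79  85  82  85  85  74  75 
[... 153 characters left out ...]
72  94 118]
220 [110 122 144 153 118  69  65  82  81  85  87  81  87  84  77  72  93 118]
221 [139 138 136 135 103  64  63  79  78  85  90  91  96  93  84  77  95 118]
222 [159 160 154 140 112  80  73  85  86  90 105 125 133 122 100  87  99 119]
223 [140 148 159 156 144 121 107 116 120 117 124 146 153 138 112  99 102 119]
224 [123 126 134 146 164 156 138 147 152 140 124 124 126 118 106 101 104 120]
225 [121 119 120 137 164 165 144 144 148 132 114 107 106 106 104 102 105 120]
post/bar rows
[(255, 0), (256, 0), (257, 0), (258, 0), (259, 0), (260, 0), (261, 0), (262, 0), (263, 5), (264, 9), (265, 15), (266, 15), (267, 15), (268, 13), (269, 12), (270, 12), (271, 9), (272, 8), (273, 7), (274, 0)]
```

The handle sits flush at the cheek (side columns 262–273, expected 262–272.8), so the pin is home. Handing in.

```bash
python3 -c "
from bench import workorder
print(workorder.finish_job())"
```

```text
the job is handed in; nothing more can be done
None
```

I handed the job in at about 36 s of the 72 s allowed: the carrier is home against the stop, the screw is down at crank 0 to within about 2° by my estimate, and the lock pin is fully home with its shoulder on the cheek. No result came back from the hand-in, and I did not separately re-check every bystander afterwards.

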